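# Free a boxed-in culture dish, warm it, and restore the bottles

### The job

The small pink culture dish is boxed in between two bottles in the black storage lane. Clear the bottles aside first: stand the brown bottle in the middle of the yellow pad and the pink bottle in the middle of the blue pad; then set the dish flat in the middle of the warming plate; last, put each bottle back in the lane on the very spot where it stood at the start. Keep everything upright.

Things in the scene. Friction and masses are not known exactly. Their poses are not given: they have to be found in the camera images.
- brown_bottle: Brown (amber) bottle with a black cap: 46 mm across and round up to 80 mm, 95 mm tall over the 30 mm cap, 0.12 kg. Origin: centre of its underside; z up along its axis. At the start it stands on one end spot of the lane (either one).
- pink_bottle: Pink bottle with a white cap: 42 mm across and round up to 74 mm, 87 mm tall over the 28 mm cap, 0.09 kg. Origin: centre of its underside; z up along its axis. At the start it stands on the other end spot of the lane.
- dish: Low round clear culture dish with a pink bottom, rigid: 50 mm across at the rim, 11 mm high, 0.03 kg. Origin: centre of its underside; z up. At the start it lies in the middle of the lane, 5 to 7 mm from each bottle and 4 mm from the side walls, so that fingers reach its rim only along the lane's length once the bottles are gone.
- lane: Fixed black channel left of centre: 160 mm long (own x), 66 mm wide (own y), ends open; floor 3 mm thick, side walls 4 mm thick and 22 mm high along it (58 mm between). Origin: centre of underside, z up. Grey 52 mm discs on its floor mark the end spots, centred 53 mm either side of the origin along x. The microscope behind it rises to 240 mm: keep the hand's long side along the lane.
- pad_yellow: Fixed round yellow pad, 72 mm across and 4 mm thick, with a white ring in its middle: side place of the brown bottle. Over the pads and plate, keep the hand's long side square to the line of reach. Origin: centre of its underside, z up; its top is 4 mm higher.
- pad_blue: Fixed round blue pad, 72 mm across and 4 mm thick, with a white ring in its middle: side place of the pink bottle. Origin: centre of its underside, z up; its top is 4 mm higher.
- warm_plate: Fixed round warming plate, 76 mm across: white case, flat dark top 14 mm above the worktop with a bright 60 mm ring; goal of the dish. Origin: centre of underside, z up. Plate and pads share 3 places in any order: one beside the lane, two in the right corner. A micromanipulator 365 mm tall (rods to 385) stands between: carry things over it, tool point at about 0.5 m.

How it is judged:
By the outcome, as a careful person would: the job done as asked, in the order asked, and still so for the second after the job is handed in, with the robot touching nothing.
It also fails if it takes over 144 s, if anything falls off the work surface, if the arm or the gripper's body presses on something with over 40 N, if the wrist force passes 120 N, or if a joint passes its speed limit or range.

### The arm

A 7-joint arm with a two-finger parallel gripper is mounted at the origin on a cart in front of the work surface, level with it; the furniture and walls round the work are solid. World frame = base frame: x ahead of the robot, y to its left, z up, the work surface at z = 0. Lengths are in m, angles in rad, forces in N, time in s.
With the tool pointing down it reaches from about 0.4 to 0.85 m from the base axis. Payload 10.4 kg.
Tool frame: the origin (TCP) lies between the finger pads, 19 mm behind the fingertips; this is the grasp point; z points along the fingers, y is the line along which they close (so a half turn about z gives the same grasp; the last joint's range is limited). The gripper opens to 85 mm and grips with 20 to 120 N. Pads are 22 mm wide; open, the fingers measure 114 mm over their backs; the gripper's body (76 mm by 85 mm) begins 54 mm behind the grasp point. The pads swing forward as they close: fully open they stand 13 mm farther back than shut.
Start: joints at [-1.356, 0.332, -0.065, 1.46, 0.022, 1.35, -0.088], TCP at [0.147, 0.607, 0.25] pointing down, gripper open.
Joint ranges: [-2.6, 2.6], [-0.5, 2.12], [-1.47, 1.34], [0.16, 2.42], [-1.27, 4.41], [0.06, 2.06], [-2.6, 2.6]. Speed limits (rad/s): [2.22, 2.22, 2.79, 2.79, 3.14, 3.14, 3.14].

### API

Orientations are given as a unit quaternion [x, y, z, w].
In Python, from workcell import get_obs, camera, hand_in gives the robot as it stands. The module is installed in compiled form; this text tells all that it offers.
- The arm moves only by the tool move_arm, never from a script. Its argument "plan" is a list of rows, each an object with "delta_pos": the shift along the tool's x, y, z in m, a list of three; "turn": the turn, a rotation vector about the tool's x, y, z in rad, a list of three; "fingers": the closure, from 0 (fully open) to 1 (shut). A call has 1 to 12 rows; each row is the pose to reach, as a shift and turn from the pose commanded when the call began, along the tool's axes at that moment; what a row does not reach only later rows make up. A row lasts 1/8 s, in which the tool goes at most 62.5 mm and 10.7 degrees, less where a joint would pass 70% of its speed; a pose out of reach is approached as far as the arm can. A call with a gripper value outside its range is refused whole. The fingers move at their own pace and stop on an object; "force" is the grip in N (left out, the last holds). Time passes only in rows, so rows that repeat a pose let the fingers close. It gives the time, the measured TCP pose, the force, the opening and the grip force at its end, in the units of the state.
- get_obs(): the state, without advancing time (a new reading comes with each control period).
- camera(name): name is "scene" or "top" or "wrist"; returns a dict with "color" (400x640x3 uint8, red, green, blue), "range_z" (400x640 float32, m along the optical axis (not along the pixel's ray), 0 where there is no reading), "fx", "fy", "cx", "cy" (pixels), "R" (3x3) and "t" (3): a world point X has camera coordinates R X + t; the wrist camera has in their place "tool_from_camera" (4x4, takes a point from camera to tool coordinates, whose origin is the TCP and whose axes are the flange's). Camera axes: x right, y down, z forward; pixel columns grow to the right and rows downward; lengths in m; the calibration is good to about 2 mm. A picture is of the moment at which its call begins: read the wrist's pose just before it.
- hand_in(): hands the job in; it is judged then, once.
The state is a dict: "clock": time; "joint_pos": joint angles; "joint_velocities": joint speeds; "tau": joint torques, N m; "position": TCP position; "ee_rot": TCP orientation; "ft_force": force on the tool from outside, world axes, zero at the start; "torque": the same for the moment, N m; "grip_width": opening from 0.0 (shut) to 1.0 (fully open); "grasp_force": force on a finger pad.
Only numpy, scipy, OpenCV 4.12 (cv2) and the standard library are available. Lean on these libraries where they do the work, as an engineer would, in place of code of your own. Each camera call takes 0.05 s, during which the arm holds its last target. There are 200 camera calls.

## Working session

There is one attempt and no reset: what is moved stays moved. The work goes in short steps, Python scripts to look and compute and a tool call to move; the robot and the scene stay as the last step left them, time stands still between calls to the robot, and variables do not carry over. Pictures are saved under pics/ and viewed, at most 14 in all, crops included, and the job is handed in when it is done.

Besides the shell and the picture viewer there is one more tool, called after "Emit:" as a command line: name --argument value ..., lists and objects as JSON in quotes. move_arm: Moves the arm, as the interface text tells. Its arguments: {"type":"object","properties":{"plan":{"type":"array","items":{"type":"object","properties":{"delta_pos":{"type":"array","items":{"type":"number"}},"turn":{"type":"array","items":{"type":"number"}},"fingers":{"type":"number"}}}},"force":{"type":"number"}},"required":["plan"]}

```bash
mkdir -p pics; python3 - <<'E'
from workcell import get_obs,camera
import cv2,numpy as np
o=get_obs()
for k,v in o.items(): print(k,np.round(v,4))
for n in ("scene","top"):
    c=camera(n); cv2.imwrite(f"pics/{n}0.png",c["color"][...,::-1]); np.savez(f"{n}0.npz",**c)
    print(n,c["fx"],c["cx"],c["cy"],np.round(-c["R"].T@c["t"],3))
E
```

```text
clock 0.0
joint_pos [-1.3556  0.3329 -0.0647  1.461   0.0216  1.3499 -0.0885]
joint_velocities [ 0.0002 -0.0002  0.0001  0.0008  0.0008 -0.0012  0.0006]
tau [ 5.00000e-04 -6.25438e+01  4.96000e-02 -3.91613e+01  1.63000e-02
  9.80000e-03 -0.00000e+00]
position [0.1472 0.6071 0.2492]
ee_rot [ 1.186e-01  9.929e-01 -7.000e-04 -0.000e+00]
ft_force [-0.6151 -0.162  -0.9108]
torque [ 0.0425 -0.0265 -0.0215]
grasp_force 0.0
grip_width 0.9958
scene 370.2803093125827 319.787908474246 203.37795422232253 [ 0.11  -0.599  0.629]
top 470.36600815423327 316.77743169631503 206.0432472443262 [ 0.356 -0.022  1.144]
```

View pics/top0.png

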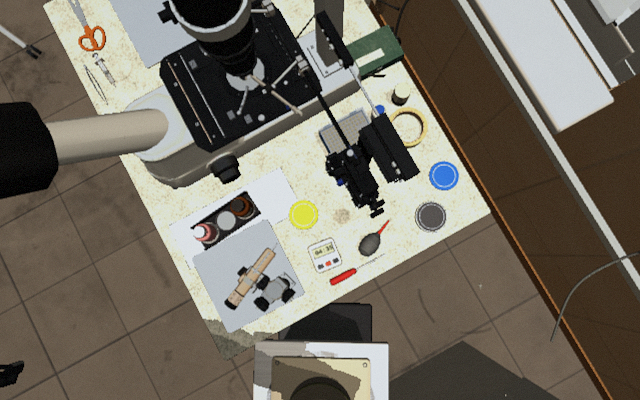

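View pics/scene0.png

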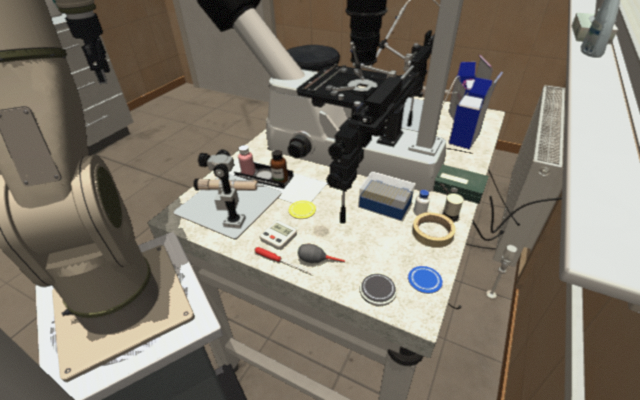

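The top view shows the lane centred near (225,218), with the pink bottle at about (205,232) and the brown one at (243,205). The yellow pad is at (304,214), the blue pad at (444,176) and the plate at (430,216). A small rig stands in front of the lane at (262,280).

```bash
cat > h.py <<'E'
import numpy as np,cv2
from scipy.spatial.transform import Rotation as Ro
def ray(c,u,v,z,R=None,C=None):
    if R is None: R=c["R"].T; C=-c["R"].T@c["t"]
    d=R@np.array([(u-c["cx"])/c["fx"],(v-c["cy"])/c["fy"],1.]); return C+d*(z-C[2])/d[2]
def cloud(c,R=None,C=None):
    if R is None: R=c["R"].T; C=-c["R"].T@c["t"]
    v,u=np.mgrid[:400,:640]; z=c["range_z"]
    p=np.stack([(u-c["cx"])/c["fx"]*z,(v-c["cy"])/c["fy"]*z,z],-1)
    return p@R.T+C
def wpose(o,c):
    T=np.array(c["tool_from_camera"]); R=Ro.from_quat(o["ee_rot"]).as_matrix()
    return R@T[:3,:3], R@T[:3,3]+np.array(o["position"])
def totool(o,p,yaw=None):
    R=Ro.from_quat(o["ee_rot"]); return R.inv().apply(np.array(p)-o["position"])
E
python3 - <<'E'
from h import *
np.set_printoptions(suppress=True,precision=4)
c=np.load("top0.npz")
print("lane",ray(c,225,218,.003),"pink",ray(c,205,232,.087),"brown",ray(c,243,205,.095))
hsv=cv2.cvtColor(c["color"],cv2.COLOR_RGB2HSV); P=cloud(c)
for n,lo,hi,z in(("yel",(25,120,120),(35,255,255),.004),("blue",(100,120,100),(118,255,255),.004)):
    m=cv2.inRange(hsv,lo,hi); k,l,s,ce=cv2.connectedComponentsWithStats(m); i=1+np.argmax(s[1:,4])
    x,y,w,h,a=s[i]; print(n,s[i],ce[i],ray(c,x+w/2-.5,y+h/2-.5,z),P[l==i].mean(0))
print("plate",ray(c,430,216,.014),P[212:220,427:434].reshape(-1,3).mean(0))
z=P[...,2]; 
for (a,b,e,f) in((225,262,185,300),(320,370,140,420)):
    pass
for n,(u0,u1,v0,v1) in dict(rig=(215,300,245,315),manip=(310,420,60,220),timer=(300,345,235,280)).items():
    q=P[v0:v1,u0:u1].reshape(-1,3); q=q[q[:,2]>.02]; print(n,q.min(0),q.max(0))
cv2.imwrite("pics/topc.png",cv2.resize(c["color"][170:320,170:320,::-1],None,fx=4,fy=4,interpolation=2))
cv2.imwrite("pics/topd.png",cv2.resize(c["color"][150:250,390:490,::-1],None,fx=5,fy=5,interpolation=2))
E
```

```text
lane [0.4402 0.2411 0.003 ] pink [0.4015 0.2661 0.087 ] brown [0.4634 0.1802 0.095 ]
yel [293 205  21  20 328] [303.1738 214.3537] [0.4516 0.0501 0.004 ] [0.4513 0.0492 0.0114]
blue [429 162  30  28 544] [443.4853 175.5938] [ 0.5521 -0.29    0.004 ] [ 0.5519 -0.29    0.004 ]
plate [ 0.4519 -0.2548  0.014 ] [ 0.4513 -0.2505  0.0345]
rig [ 0.2287 -0.0215  0.0201] [0.3752 0.2177 1.1435]
manip [ 0.3564 -0.2283  0.0201] [0.8362 0.037  1.1435]
timer [ 0.3108 -0.0509  0.02  ] [0.3925 0.0328 1.1435]
```

View pics/topc.png

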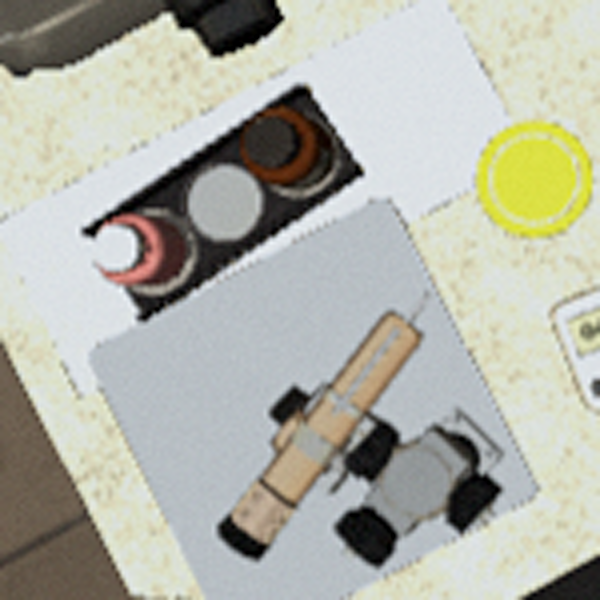

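View pics/topd.png

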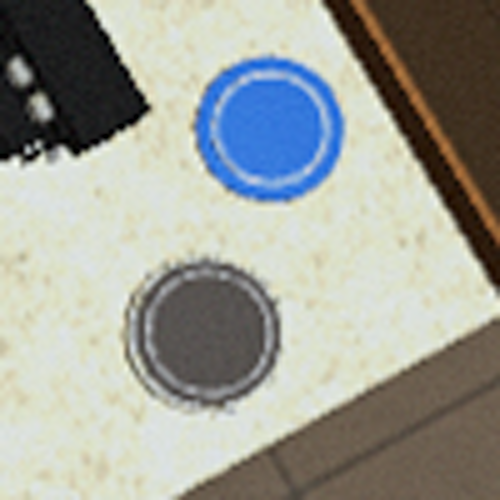

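Crop pixel readings. In the first crop: pink cap (118,248), brown cap (271,140), dish (227,203), yellow pad (534,179). In the second: blue pad (270,129), plate top (210,332).

```bash
python3 - <<'E'
from h import *
np.set_printoptions(suppress=True,precision=4)
c=np.load("top0.npz"); P=cloud(c)
f=lambda X,Y,z,o=(170,170),s=4: ray(c,o[0]+(X+.5)/s-.5,o[1]+(Y+.5)/s-.5,z)
p,b,d=f(118,248,.087),f(271,140,.095),f(227,203,.011)
print("pink",p,"brown",b,"dish",d,"dist",np.linalg.norm((p-b)[:2]),"mid",(p+b)/2,"yaw",np.degrees(np.arctan2(*(p-b)[1::-1])))
for q in((83,232),(304,86),(365,172),(140,320)): print(f(*q,.022))
print("yel",f(534,179,.004),"blue",f(270,129,.004,(390,150),5),"plate",f(210,332,.014,(390,150),5))
h=P[...,2]
for n,(u0,u1,v0,v1) in dict(rig=(215,300,245,315),manip=(310,420,60,220),scope=(100,330,20,185)).items():
    q=P[v0:v1,u0:u1].reshape(-1,3); r=c["range_z"][v0:v1,u0:u1].ravel(); q=q[(r>0)&(q[:,2]>.03)]; print(n,q.min(0),q.max(0))
# obstacles near the lane, by height
q=P[c["range_z"]>0]; 
L=(p+b)[:2]/2; a=(p-b)[:2]; a/=np.linalg.norm(a); n=np.array([-a[1],a[0]]);n*=np.sign(n[0])
l=(q[:,:2]-L); al=l@a; ac=l@n
for z0,z1 in((.03,.08),(.08,.15),(.15,.3),(.3,.5)):
    m=(abs(al)<.14)&(q[:,2]>z0)&(q[:,2]<z1)
    far=ac[m&(ac>.035)]; near=ac[m&(ac<-.035)]; print(z0,"far",far.min() if len(far) else None,"near",near.max() if len(near) else None)
for yv in(0,-.05,-.1,-.15,-.2,-.24): 
    m=(abs(q[:,1]-yv)<.03)&(q[:,0]>.3)&(q[:,2]>.1); print(yv,"x min",q[m,0].min() if m.any() else None,q[m,2].max() if m.any() else None)
E
```

```text
pink [0.4022 0.2796 0.087 ] brown [0.4641 0.193  0.095 ] dish [0.4339 0.2357 0.011 ] dist 0.10644696258017505 mid [0.4331 0.2363 0.091 ] yaw 125.57371660147328
[0.4142 0.3198 0.022 ]
[0.5047 0.189  0.022 ]
[0.4531 0.1504 0.022 ]
[0.3622 0.2829 0.022 ]
yel [0.452  0.0498 0.004 ] blue [ 0.5523 -0.2903  0.004 ] plate [ 0.452  -0.2586  0.014 ]
rig [0.2287 0.0517 0.0302] [0.3752 0.2177 0.2093]
manip [ 0.43   -0.2266  0.03  ] [0.831  0.0364 0.3686]
scope [ 0.5135 -0.0133  0.03  ] [0.9289 0.4155 0.5434]
0.03 far 0.06039554714712904 near -0.1173246142892513
0.08 far 0.06084260694934169 near -0.11707066600342511
0.15 far 0.08374847116668525 near -0.16799470626133642
0.3 far 0.15243944607821744 near None
0 x min 0.504073181653309 0.3882806328049325
-0.05 x min 0.452577399259066 0.372947418978929
-0.1 x min 0.4300380909241797 0.3686265987376449
-0.15 x min 0.44112118639278297 0.3686265987376449
-0.2 x min None None
-0.24 x min None None
```

```bash
python3 - <<'E'
from h import *
np.set_printoptions(suppress=True,precision=3)
c=np.load("top0.npz"); P=cloud(c)
for u,v in((20,120),(20,150),(20,190),(60,125),(60,150),(100,130),(100,150),(140,130),(160,180),(225,170),(220,40)): print(u,v,P[v,u])
q=P[c["range_z"]>0]
for z0,z1 in((.1,.2),(.2,.35),(.35,.6),(.6,1)):
    m=(q[:,2]>z0)&(q[:,2]<z1)&(q[:,0]>.25)&(q[:,1]>.08)
    if m.any(): print(z0,z1,q[m].min(0),q[m].max(0), q[m][q[m][:,0].argmin()])
from workcell import get_obs
o=get_obs()
# arm tool pose over brown and pink at z=.25
print(totool(o,[.4641,.193,.25]),totool(o,[.4641,.193,.055]))
E
```

```text
20 120 [0.557 0.471 0.438]
20 150 [0.507 0.457 0.452]
20 190 [0.451 0.484 0.405]
60 125 [0.567 0.444 0.375]
60 150 [0.523 0.44  0.377]
100 130 [0.571 0.398 0.33 ]
100 150 [0.537 0.4   0.321]
140 130 [0.587 0.35  0.272]
160 180 [0.519 0.375 0.088]
225 170 [0.543 0.225 0.093]
220 40 [0.663 0.145 0.495]
0.1 0.2 [0.25 0.08 0.1 ] [0.758 0.401 0.2  ] [0.25  0.107 0.199]
0.2 0.35 [0.25 0.08 0.2 ] [0.876 0.462 0.35 ] [0.25  0.109 0.2  ]
0.35 0.6 [0.435 0.097 0.35 ] [0.743 0.513 0.593] [0.435 0.513 0.409]
[-0.406 -0.328 -0.   ] [-0.406 -0.328  0.195]
```

Emit:
move_arm --plan '[{"delta_pos": [-0.09,-0.073,0],"turn": [0,0,-0.18]},{"delta_pos": [-0.13,-0.104,0],"turn": [0,0,-0.36]},{"delta_pos": [-0.17,-0.136,0],"turn": [0,0,-0.54]},{"delta_pos": [-0.21,-0.168,0],"turn": [0,0,-0.72]},{"delta_pos": [-0.25,-0.2,0],"turn": [0,0,-0.859]},{"delta_pos": [-0.29,-0.232,0],"turn": [0,0,-0.859]},{"delta_pos": [-0.33,-0.264,0],"turn": [0,0,-0.859]},{"delta_pos": [-0.366,-0.293,0],"turn": [0,0,-0.859]},{"delta_pos": [-0.366,-0.293,0],"turn": [0,0,-0.859]},{"delta_pos": [-0.366,-0.293,0],"turn": [0,0,-0.859]},{"delta_pos": [-0.366,-0.293,0],"turn": [0,0,-0.859]}]'

```text
validation failed for argument at $.pl...
```

```bash
python3 - <<'E'
from h import *
from workcell import get_obs,camera
np.set_printoptions(suppress=True,precision=4)
o=get_obs(); c=camera("wrist"); cv2.imwrite("pics/w0.png",c["color"][...,::-1]); np.savez("w0.npz",**c,ee_rot=o["ee_rot"],position=o["position"])
print(o["position"],o["ee_rot"],o["joint_pos"],c["fx"],c["tool_from_camera"])
E
```

```text
[0.1471 0.6071 0.2493] [ 0.1186  0.9929 -0.0006 -0.    ] [-1.3556  0.3328 -0.0647  1.4608  0.0216  1.3499 -0.0885] 354.7547679913178 [[ 0.0004 -0.9472 -0.3207  0.0827]
 [ 1.      0.0005 -0.0002 -0.0011]
 [ 0.0004 -0.3207  0.9472 -0.1231]
 [ 0.      0.      0.      1.    ]]
```

View pics/w0.png

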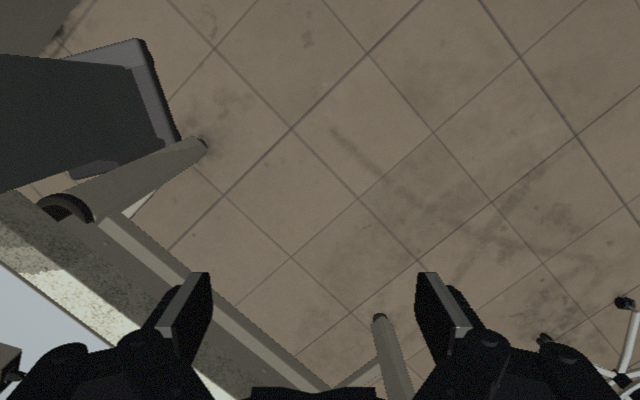

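The move was refused, so the wrist picture shows only floor, with the open fingers at about (190,320) and (440,320). A missing "fingers" value is the likely cause, so I'm adding it.

Emit:
move_arm --plan '[{"delta_pos": [-0.09,-0.073,0],"turn": [0,0,-0.18],"fingers": 0},{"delta_pos": [-0.13,-0.104,0],"turn": [0,0,-0.36],"fingers": 0},{"delta_pos": [-0.17,-0.136,0],"turn": [0,0,-0.54],"fingers": 0},{"delta_pos": [-0.21,-0.168,0],"turn": [0,0,-0.72],"fingers": 0},{"delta_pos": [-0.25,-0.2,0],"turn": [0,0,-0.859],"fingers": 0},{"delta_pos": [-0.29,-0.232,0],"turn": [0,0,-0.859],"fingers": 0},{"delta_pos": [-0.33,-0.264,0],"turn": [0,0,-0.859],"fingers": 0},{"delta_pos": [-0.366,-0.293,0],"turn": [0,0,-0.859],"fingers": 0},{"delta_pos": [-0.366,-0.293,0],"turn": [0,0,-0.859],"fingers": 0},{"delta_pos": [-0.366,-0.293,0],"turn": [0,0,-0.859],"fingers": 0},{"delta_pos": [-0.366,-0.293,0],"turn": [0,0,-0.859],"fingers": 0}]' --force 40

```text
clock: 1.52
position: [0.4331, 0.2377, 0.2499]
ee_rot: [-0.307, 0.952, 0.0, -0.0]
ft_force: [0.7, -0.7, -0.7]
grip_width: 0.999
grasp_force: 0.0
```

```bash
python3 - <<'E'
from h import *
from workcell import get_obs,camera
np.set_printoptions(suppress=True,precision=4)
o=get_obs(); c=camera("wrist"); cv2.imwrite("pics/w1.png",c["color"][...,::-1]); np.savez("w1.npz",**c,ee_rot=o["ee_rot"],position=o["position"])
print(o["position"],o["joint_pos"],wpose(o,c)[1])
E
```

```text
[0.4331 0.2377 0.2499] [-0.7859  0.0367  0.1972  1.8083 -0.0078  1.2975  1.6076] [0.3656 0.1888 0.373 ]
```

View pics/w1.png

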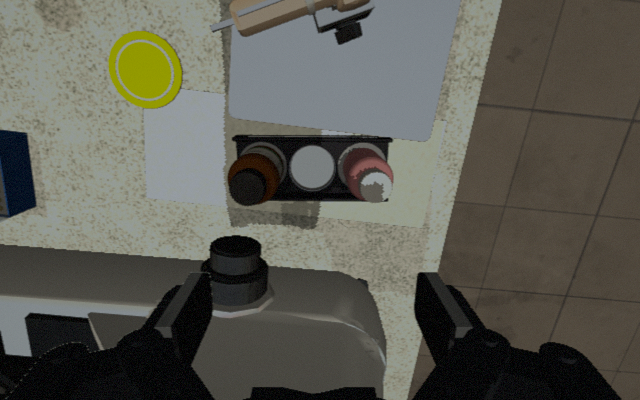

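The wrist view shows the brown cap at (247,187), the pink cap at (376,185), the dish at (312,168) and the yellow pad at (146,70).

```bash
python3 - <<'E'
from h import *
np.set_printoptions(suppress=True,precision=4)
c=np.load("w1.npz"); R,C=wpose(c,c)
f=lambda u,v,z: ray(c,u,v,z,R,C)
b,p,d=f(247,187,.098),f(376,185,.09),f(312,168,.014)
print(b,p,d,"dist",np.linalg.norm((p-b)[:2]),"mid",(p+b)/2,"yaw",np.degrees(np.arctan2(*(p-b)[1::-1])))
print("yel",f(146,70,.004)); P=cloud(c,R,C)
print(P[187,247],P[185,376],P[168,312],P[70,146])
for n,h in(("brown",.098),("pink",.09)):
    q=P.reshape(-1,3); r=b if n=="brown" else p
    m=(abs(q[:,2]-h)<.004)&(np.linalg.norm(q[:,:2]-r[:2],axis=1)<.025); print(n,m.sum(),q[m].mean(0),np.ptp(q[m],axis=0))
c=np.load("top0.npz"); g=lambda X,Y,z: ray(c,170+(X+.5)/4-.5,170+(Y+.5)/4-.5,z)
print(g(271,140,.098),g(118,248,.09),g(227,203,.014))
E
```

```text
[0.4609 0.1914 0.098 ] [0.3998 0.2771 0.09  ] [0.4335 0.2357 0.014 ] dist 0.1052862857591603 mid [0.4304 0.2343 0.094 ] yaw 125.45173482652633
yel [0.4507 0.0489 0.004 ]
[0.4613 0.1914 0.0969] [0.4    0.2774 0.0891] [0.4349 0.2367 0.0063] [0.451  0.0485 0.003 ]
brown 991 [0.4622 0.1919 0.0972] [0.0293 0.029  0.0055]
pink 809 [0.4012 0.2781 0.0891] [0.0265 0.0273 0.0052]
[0.4638 0.1924 0.098 ] [0.402  0.2787 0.09  ] [0.4337 0.235  0.014 ]
```

Emit:
move_arm --plan '[{"delta_pos": [0.0023,-0.0545,0.02],"turn": [0,0,0],"fingers": 0},{"delta_pos": [0.0023,-0.0545,0.08],"turn": [0,0,0],"fingers": 0},{"delta_pos": [0.0023,-0.0545,0.13],"turn": [0,0,0],"fingers": 0},{"delta_pos": [0.0023,-0.0545,0.165],"turn": [0,0,0],"fingers": 0},{"delta_pos": [0.0023,-0.0545,0.185],"turn": [0,0,0],"fingers": 0},{"delta_pos": [0.0023,-0.0545,0.193],"turn": [0,0,0],"fingers": 0},{"delta_pos": [0.0023,-0.0545,0.193],"turn": [0,0,0],"fingers": 0},{"delta_pos": [0.0023,-0.0545,0.193],"turn": [0,0,0],"fingers": 0}]'

```text
clock: 2.58
position: [0.4643, 0.1913, 0.058]
ee_rot: [-0.306, 0.952, 0.0, 0.001]
ft_force: [0.3, -0.0, 0.9]
grip_width: 0.997
grasp_force: 0.0
```

Emit:
move_arm --plan '[{"delta_pos": [0,0,0],"turn": [0,0,0],"fingers": 1},{"delta_pos": [0,0,0],"turn": [0,0,0],"fingers": 1},{"delta_pos": [0,0,0],"turn": [0,0,0],"fingers": 1},{"delta_pos": [0,0,0],"turn": [0,0,0],"fingers": 1},{"delta_pos": [0,0,0],"turn": [0,0,0],"fingers": 1},{"delta_pos": [0,0,0],"turn": [0,0,0],"fingers": 1}]'

```text
clock: 3.32
position: [0.4639, 0.1911, 0.0575]
ee_rot: [-0.306, 0.952, 0.0, 0.0]
ft_force: [-2.6, 0.2, 5.9]
grip_width: 0.511
grasp_force: 40.4
```

Emit:
move_arm --plan '[{"delta_pos": [0,0,-0.02],"turn": [0,0,0],"fingers": 1},{"delta_pos": [0,0,-0.06],"turn": [0,0,0],"fingers": 1},{"delta_pos": [0,0,-0.1],"turn": [0,0,0],"fingers": 1},{"delta_pos": [0.023,-0.027,-0.12],"turn": [0,0,0.13],"fingers": 1},{"delta_pos": [0.046,-0.054,-0.12],"turn": [0,0,0.26],"fingers": 1},{"delta_pos": [0.069,-0.081,-0.12],"turn": [0,0,0.39],"fingers": 1},{"delta_pos": [0.085,-0.1,-0.12],"turn": [0,0,0.48],"fingers": 1},{"delta_pos": [0.093,-0.1078,-0.1],"turn": [0,0,0.513],"fingers": 1},{"delta_pos": [0.093,-0.1078,-0.07],"turn": [0,0,0.513],"fingers": 1},{"delta_pos": [0.093,-0.1078,-0.04],"turn": [0,0,0.513],"fingers": 1},{"delta_pos": [0.093,-0.1078,-0.03],"turn": [0,0,0.513],"fingers": 1},{"delta_pos": [0.093,-0.1078,-0.03],"turn": [0,0,0.513],"fingers": 1}]'

```text
clock: 4.82
position: [0.4507, 0.049, 0.087]
ee_rot: [-0.054, 0.999, -0.0, -0.0]
ft_force: [-0.3, 0.0, -1.5]
grip_width: 0.513
grasp_force: 41.3
```

```bash
cat > look.py <<'E'
import sys
from h import *
from workcell import get_obs,camera
np.set_printoptions(suppress=True,precision=4)
o=get_obs(); print(o["position"],o["joint_pos"],o["grip_width"])
for n in sys.argv[2:]:
    c=camera(n); cv2.imwrite(f"pics/{sys.argv[1]}_{n}.png",c["color"][...,::-1]); np.savez(f"{sys.argv[1]}_{n}.npz",**c,ee_rot=o["ee_rot"],position=o["position"])
R=Ro.from_quat(o["ee_rot"]).as_matrix(); print(R)
E
python3 look.py y1 wrist
```

```text
[0.4507 0.049  0.087 ] [-0.5846  0.1242  0.3981  2.0982 -0.0597  0.9305  1.5255] 0.5128624271220658
[[-0.9942 -0.108  -0.0008]
 [-0.108   0.9942 -0.0004]
 [ 0.0008 -0.0003 -1.    ]]
```

View pics/y1_wrist.png

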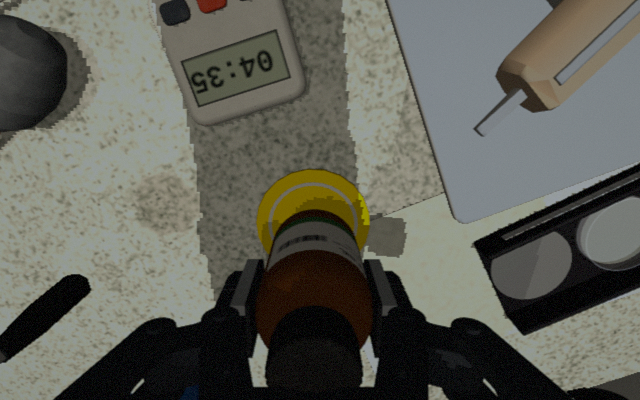

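The brown bottle hangs upright over the yellow pad. The pad spans columns 257 to 370 and its near edge is at row 169. The bottle's centre column is about 314, so they line up.

```bash
python3 - <<'E'
from h import *
np.set_printoptions(suppress=True,precision=4)
c=np.load("y1_wrist.npz"); R,C=wpose(c,c)
e=ray(c,314,169,.004,R,C); print(e, totool(c,e), totool(c,ray(c,257,222,.004,R,C)),totool(c,ray(c,370,222,.004,R,C)))
# bottle axis: fit circle of the body from cloud, in tool frame
P=(cloud(c,R,C)-c["position"])@Ro.from_quat(c["ee_rot"]).as_matrix()
from scipy.optimize import least_squares
for a,b in((-.01,.01),(.012,.03),(.03,.05),(-.04,-.03)):
    q=P[190:,230:400].reshape(-1,3); q=q[(q[:,2]>a)&(q[:,2]<b)&(abs(q[:,1])<.02)&(abs(q[:,0])<.035)]
    s=least_squares(lambda x:np.hypot(q[:,0]-x[0],q[:,1]-x[1])-(.023 if a>-.02 else .015),[0,0],loss="soft_l1",f_scale=.001); print(a,len(q),s.x,np.abs(s.fun).mean())
E
```

```text
[0.416  0.0447 0.004 ] [ 0.0349 -0.0004  0.083 ] [ 0.001 -0.036  0.083] [0.0011 0.0346 0.083 ]
-0.01 2393 [-0.001  -0.0004] 0.00023713715627502003
0.012 1239 [-0.0013 -0.0003] 0.00017631396009086674
0.03 975 [-0.0018 -0.0002] 0.00019927256306304455
-0.04 4983 [-0.0023 -0.0004] 0.0035112543190659855
```

Emit:
move_arm --plan '[{"delta_pos": [0,0,0.015],"turn": [0,0,0],"fingers": 1},{"delta_pos": [0,0,0.025],"turn": [0,0,0],"fingers": 1},{"delta_pos": [0,0,0.029],"turn": [0,0,0],"fingers": 1},{"delta_pos": [0,0,0.029],"turn": [0,0,0],"fingers": 1},{"delta_pos": [0,0,0.029],"turn": [0,0,0],"fingers": 1},{"delta_pos": [0,0,0.029],"turn": [0,0,0],"fingers": 0},{"delta_pos": [0,0,0.029],"turn": [0,0,0],"fingers": 0},{"delta_pos": [0,0,0.029],"turn": [0,0,0],"fingers": 0},{"delta_pos": [0,0,0.029],"turn": [0,0,0],"fingers": 0},{"delta_pos": [0,0,0.029],"turn": [0,0,0],"fingers": 0}]'

```text
clock: 6.12
position: [0.4509, 0.049, 0.058]
ee_rot: [-0.054, 0.999, 0.0, -0.0]
ft_force: [0.6, 0.1, 0.2]
grip_width: 1.001
grasp_force: 0.0
```

Emit:
move_arm --plan '[{"delta_pos": [0,0,-0.06],"turn": [0,0,0],"fingers": 0},{"delta_pos": [0,0,-0.12],"turn": [0,0,0],"fingers": 0},{"delta_pos": [0,0,-0.17],"turn": [0,0,0],"fingers": 0},{"delta_pos": [0.006,0.05,-0.2],"turn": [0,0,-0.13],"fingers": 0},{"delta_pos": [0.012,0.1,-0.2],"turn": [0,0,-0.26],"fingers": 0},{"delta_pos": [0.018,0.15,-0.2],"turn": [0,0,-0.39],"fingers": 0},{"delta_pos": [0.022,0.2,-0.2],"turn": [0,0,-0.51],"fingers": 0},{"delta_pos": [0.0241,0.2334,-0.19],"turn": [0,0,-0.513],"fingers": 0},{"delta_pos": [0.0241,0.2334,-0.14],"turn": [0,0,-0.513],"fingers": 0},{"delta_pos": [0.0241,0.2334,-0.09],"turn": [0,0,-0.513],"fingers": 0},{"delta_pos": [0.0241,0.2334,-0.09],"turn": [0,0,-0.513],"fingers": 0}]'

```text
clock: 7.5
position: [0.3999, 0.2769, 0.1452]
ee_rot: [-0.306, 0.952, -0.001, -0.003]
ft_force: [0.4, -0.8, 0.8]
grip_width: 0.999
grasp_force: 0.0
```

```bash
python3 look.py p1 wrist; python3 - <<'E'
from h import *
np.set_printoptions(suppress=True,precision=4)
c=np.load("p1_wrist.npz"); R,C=wpose(c,c); P=cloud(c,R,C).reshape(-1,3)
t=np.array([.4017,.2784]); m=(abs(P[:,2]-.089)<.004)&(np.linalg.norm(P[:,:2]-t,axis=1)<.025)
print("pink cap",m.sum(),P[m].mean(0),np.ptp(P[m],axis=0),"to tool",totool(c,[*t,.052]))
print(totool(c,P[m].mean(0)))
E
```

```text
[0.3999 0.2769 0.1452] [-0.8545  0.12    0.1649  1.9513 -0.0218  1.0787  1.5117] 0.999261675127983
[[-0.8131 -0.5821 -0.0049]
 [-0.5821  0.8131 -0.0046]
 [ 0.0067 -0.0009 -1.    ]]
pink cap 1781 [0.4006 0.2782 0.0891] [0.0272 0.0274 0.0061] to tool [-0.003   0.0002  0.0932]
[-0.0017  0.0006  0.0561]
```

Emit:
move_arm --plan '[{"delta_pos": [0,0,0.03],"turn": [0,0,0],"fingers": 0},{"delta_pos": [0,0,0.06],"turn": [0,0,0],"fingers": 0},{"delta_pos": [0,0,0.085],"turn": [0,0,0],"fingers": 0},{"delta_pos": [0,0,0.094],"turn": [0,0,0],"fingers": 0},{"delta_pos": [0,0,0.094],"turn": [0,0,0],"fingers": 0},{"delta_pos": [0,0,0.094],"turn": [0,0,0],"fingers": 0}]'

```text
clock: 8.3
position: [0.4026, 0.2792, 0.0555]
ee_rot: [-0.306, 0.952, 0.001, 0.001]
ft_force: [0.8, 0.4, -0.4]
grip_width: 0.999
grasp_force: 0.0
```

Emit:
move_arm --plan '[{"delta_pos": [0,0,0],"turn": [0,0,0],"fingers": 1},{"delta_pos": [0,0,0],"turn": [0,0,0],"fingers": 1},{"delta_pos": [0,0,0],"turn": [0,0,0],"fingers": 1},{"delta_pos": [0,0,0],"turn": [0,0,0],"fingers": 1},{"delta_pos": [0,0,0],"turn": [0,0,0],"fingers": 1},{"delta_pos": [0,0,0],"turn": [0,0,0],"fingers": 1},{"delta_pos": [0,0,0],"turn": [0,0,0],"fingers": 1}]'

```text
clock: 9.18
position: [0.4019, 0.2786, 0.0545]
ee_rot: [-0.306, 0.952, 0.0, 0.0]
ft_force: [-1.5, -0.6, 6.3]
grip_width: 0.471
grasp_force: 40.1
```

```bash
python3 look.py p2
```

```text
[0.4019 0.2786 0.0545] [-0.8442  0.2479  0.1596  2.025  -0.0511  0.8718  1.5354] 0.4708509716727823
[[-0.8132 -0.5819  0.0003]
 [-0.5819  0.8132  0.0004]
 [-0.0005  0.0001 -1.    ]]
```

Emit:
move_arm --plan '[{"delta_pos": [0,0,-0.03],"turn": [0,0,0],"fingers": 1},{"delta_pos": [0,0,-0.08],"turn": [0,0,0],"fingers": 1},{"delta_pos": [0,0,-0.135],"turn": [0,0,0],"fingers": 1},{"delta_pos": [0,0,-0.19],"turn": [0,0,0],"fingers": 1},{"delta_pos": [0,0,-0.245],"turn": [0,0,0],"fingers": 1},{"delta_pos": [0,0,-0.3],"turn": [0,0,0],"fingers": 1},{"delta_pos": [0,0,-0.35],"turn": [0,0,0],"fingers": 1},{"delta_pos": [0,0,-0.4],"turn": [0,0,0],"fingers": 1},{"delta_pos": [0,0,-0.435],"turn": [0,0,0],"fingers": 1},{"delta_pos": [0,0,-0.446],"turn": [0,0,0],"fingers": 1},{"delta_pos": [0,0,-0.446],"turn": [0,0,0],"fingers": 1}]'

```text
clock: 10.55
position: [0.4018, 0.2785, 0.4996]
ee_rot: [-0.306, 0.952, -0.0, -0.0]
ft_force: [0.6, 1.2, -0.1]
grip_width: 0.476
grasp_force: 40.8
```

```bash
python3 look.py p3; python3 -c "
from h import *
from workcell import get_obs
print(totool(get_obs(),[.5522,-.2902,.5]))"
```

```text
[0.4018 0.2785 0.4996] [-0.8772  0.0164  0.1818  1.3131 -0.0031  1.8125  1.4958] 0.4756369395755414
[[-0.8132 -0.582  -0.0001]
 [-0.582   0.8132 -0.0001]
 [ 0.0001  0.     -1.    ]]
[ 2.08635583e-01 -5.50000441e-01 -3.80162800e-04]
```

Emit:
move_arm --plan '[{"delta_pos": [0.012,-0.03,0],"turn": [0,0,0.06],"fingers": 1},{"delta_pos": [0.031,-0.08,0],"turn": [0,0,0.16],"fingers": 1},{"delta_pos": [0.051,-0.135,0],"turn": [0,0,0.27],"fingers": 1},{"delta_pos": [0.072,-0.19,0],"turn": [0,0,0.38],"fingers": 1},{"delta_pos": [0.093,-0.245,0],"turn": [0,0,0.49],"fingers": 1},{"delta_pos": [0.114,-0.3,0],"turn": [0,0,0.6],"fingers": 1},{"delta_pos": [0.135,-0.355,0],"turn": [0,0,0.71],"fingers": 1},{"delta_pos": [0.156,-0.41,0],"turn": [0,0,0.82],"fingers": 1},{"delta_pos": [0.177,-0.465,0],"turn": [0,0,0.93],"fingers": 1},{"delta_pos": [0.198,-0.52,0],"turn": [0,0,1.04],"fingers": 1},{"delta_pos": [0.2086,-0.55,0],"turn": [0,0,1.105],"fingers": 1},{"delta_pos": [0.2086,-0.55,0],"turn": [0,0,1.105],"fingers": 1}]'

```text
clock: 12.05
position: [0.5507, -0.294, 0.4976]
ee_rot: [0.243, 0.97, -0.001, -0.002]
ft_force: [0.6, 0.2, -0.9]
grip_width: 0.472
grasp_force: 40.8
```

Emit:
move_arm --plan '[{"delta_pos": [0,0,0.03],"turn": [0,0,0],"fingers": 1},{"delta_pos": [0,0,0.08],"turn": [0,0,0],"fingers": 1},{"delta_pos": [0,0,0.135],"turn": [0,0,0],"fingers": 1},{"delta_pos": [0,0,0.19],"turn": [0,0,0],"fingers": 1},{"delta_pos": [0,0,0.245],"turn": [0,0,0],"fingers": 1},{"delta_pos": [0,0,0.3],"turn": [0,0,0],"fingers": 1},{"delta_pos": [0,0,0.35],"turn": [0,0,0],"fingers": 1},{"delta_pos": [0,0,0.39],"turn": [0,0,0],"fingers": 1},{"delta_pos": [0,0,0.41],"turn": [0,0,0],"fingers": 1},{"delta_pos": [0,0,0.41],"turn": [0,0,0],"fingers": 1},{"delta_pos": [0,0,0.41],"turn": [0,0,0],"fingers": 1}]'

```text
clock: 13.42
position: [0.5529, -0.2906, 0.0917]
ee_rot: [0.24, 0.971, -0.0, 0.001]
ft_force: [-0.3, -0.3, -0.1]
grip_width: 0.468
grasp_force: 40.8
```

```bash
python3 look.py b1 wrist
```

```text
[ 0.5529 -0.2906  0.0917] [-0.124   0.5462  0.7064  1.668  -0.3944  1.0723  1.7887] 0.46849196572905744
[[-0.8853  0.4651  0.0022]
 [ 0.4651  0.8853 -0.0007]
 [-0.0022  0.0004 -1.    ]]
```

View pics/b1_wrist.png

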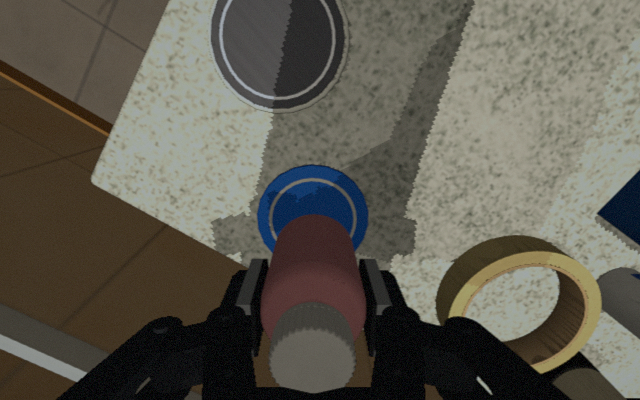

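The pink bottle hangs upright over the blue pad. The pad spans columns 257 to 368 with its near edge at row 165, and the bottle's column is about 314. The plate's ring spans columns 219 to 342 with its bottom at row 98.

```bash
python3 - <<'E'
from h import *
np.set_printoptions(suppress=True,precision=4)
c=np.load("b1_wrist.npz"); R,C=wpose(c,c)
f=lambda u,v,z:ray(c,u,v,z,R,C)
for u,v in((313,165),(257,217),(368,217)): print(totool(c,f(u,v,.004)))
l,r,b=f(219,38,.014),f(342,38,.014),f(281,98,.014); print("plate ring",l,r,b,np.linalg.norm(l-r)); 
P=(cloud(c,R,C)-c["position"])@Ro.from_quat(c["ee_rot"]).as_matrix()
from scipy.optimize import least_squares
for a,b in((-.01,.01),(.012,.03),(.03,.045)):
    q=P[190:,230:400].reshape(-1,3); q=q[(q[:,2]>a)&(q[:,2]<b)&(abs(q[:,1])<.018)&(abs(q[:,0])<.035)]
    s=least_squares(lambda x:np.hypot(q[:,0]-x[0],q[:,1]-x[1])-.021,[0,0],loss="soft_l1",f_scale=.001); print(a,len(q),s.x,np.abs(s.fun).mean())
E
```

```text
[ 0.0356 -0.0012  0.0876]
[ 0.0019 -0.0368  0.0877]
[0.002  0.0338 0.0877]
plate ring [ 0.4374 -0.286   0.014 ] [ 0.4669 -0.2299  0.014 ] [ 0.4781 -0.2723  0.014 ] 0.06340320277281648
-0.01 2488 [-0.0018 -0.0012] 0.00044095838774060555
0.012 1160 [-0.002 -0.001] 0.00018111787293467144
0.03 732 [-0.0023 -0.0008] 0.0001666594748097249
```

Emit:
move_arm --plan '[{"delta_pos": [0.001,0,0.015],"turn": [0,0,0],"fingers": 1},{"delta_pos": [0.001,0,0.028],"turn": [0,0,0],"fingers": 1},{"delta_pos": [0.001,0,0.035],"turn": [0,0,0],"fingers": 1},{"delta_pos": [0.001,0,0.035],"turn": [0,0,0],"fingers": 1},{"delta_pos": [0.001,0,0.035],"turn": [0,0,0],"fingers": 1},{"delta_pos": [0.001,0,0.035],"turn": [0,0,0],"fingers": 1}]'

```text
clock: 14.22
position: [0.5518, -0.2895, 0.0553]
ee_rot: [0.239, 0.971, 0.0, 0.0]
ft_force: [-0.4, 2.6, 7.3]
grip_width: 0.468
grasp_force: 41.4
```

Emit:
move_arm --plan '[{"delta_pos": [0,0,0],"turn": [0,0,0],"fingers": 0},{"delta_pos": [0,0,0],"turn": [0,0,0],"fingers": 0},{"delta_pos": [0,0,0],"turn": [0,0,0],"fingers": 0},{"delta_pos": [0,0,0],"turn": [0,0,0],"fingers": 0},{"delta_pos": [0,0,0],"turn": [0,0,0],"fingers": 0},{"delta_pos": [0,0,-0.04],"turn": [0,0,0],"fingers": 0},{"delta_pos": [0,0,-0.09],"turn": [0,0,0],"fingers": 0},{"delta_pos": [0,0,-0.145],"turn": [0,0,0],"fingers": 0},{"delta_pos": [0,0,-0.19],"turn": [0,0,0],"fingers": 0},{"delta_pos": [0,0,-0.2],"turn": [0,0,0],"fingers": 0},{"delta_pos": [0,0,-0.2],"turn": [0,0,0],"fingers": 0}]'

```text
clock: 15.6
position: [0.5514, -0.2897, 0.255]
ee_rot: [0.239, 0.971, 0.0, 0.0]
ft_force: [-0.1, -0.2, 0.1]
grip_width: 0.996
grasp_force: 0.0
```

```bash
python3 look.py b2 wrist top
```

```text
[ 0.5514 -0.2897  0.255 ] [-0.1824  0.3957  0.7877  1.4962 -0.2832  1.3666  1.7111] 0.9964633288918784
[[-0.8853  0.465   0.0006]
 [ 0.465   0.8853  0.0002]
 [-0.0005  0.0004 -1.    ]]
```

View pics/b2_wrist.png

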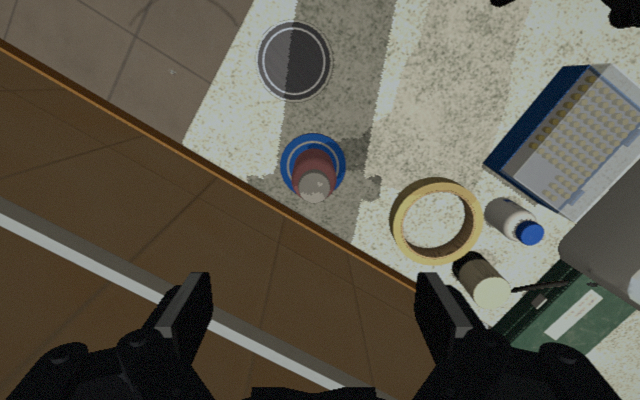

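The pink bottle stands upright on the blue pad, with its cap at (315,187) and the pad at (313,166). The plate's ring is centred at (294,60).

```bash
python3 - <<'E'
from h import *
np.set_printoptions(suppress=True,precision=4)
c=np.load("b2_wrist.npz"); R,C=wpose(c,c)
f=lambda u,v,z:ray(c,u,v,z,R,C)
print("cap",f(315,187,.091),"pad L/R/top",(f(281,167,.004)+f(346,167,.004))/2,f(312,133,.004),"plate",f(294,60.5,.014))
P=cloud(c,R,C).reshape(-1,3); m=(abs(P[:,2]-.09)<.004)&(np.linalg.norm(P[:,:2]-[.552,-.29],axis=1)<.025)
print("cap cloud",m.sum(),P[m].mean(0),np.ptp(P[m],axis=0))
m=(abs(P[:,2]-.014)<.004)&(np.linalg.norm(P[:,:2]-[.452,-.258],axis=1)<.05); q=P[m]; print("plate",m.sum(),q.mean(0),(q.min(0)+q.max(0))/2,np.ptp(q,axis=0))
from workcell import get_obs
o=get_obs()
print(totool(o,[.4323,.2353,.5]))
E
```

```text
cap [ 0.5519 -0.2893  0.091 ] pad L/R/top [ 0.5537 -0.2916  0.004 ] [ 0.521  -0.2762  0.004 ] plate [ 0.4513 -0.2589  0.014 ]
cap cloud 795 [ 0.5517 -0.29    0.0901] [0.0265 0.0273 0.0063]
plate 4497 [ 0.4515 -0.2592  0.0134] [ 0.4525 -0.2596  0.0133] [0.0722 0.0709 0.0067]
[ 0.3494  0.4093 -0.2459]
```

Emit:
move_arm --plan '[{"delta_pos": [0,0,-0.04],"turn": [0,0,0],"fingers": 0},{"delta_pos": [0,0,-0.1],"turn": [0,0,0],"fingers": 0},{"delta_pos": [0,0,-0.16],"turn": [0,0,0],"fingers": 0},{"delta_pos": [0,0,-0.22],"turn": [0,0,0],"fingers": 0},{"delta_pos": [0.02,0.023,-0.246],"turn": [0,0,-0.06],"fingers": 0},{"delta_pos": [0.052,0.061,-0.246],"turn": [0,0,-0.17],"fingers": 0},{"delta_pos": [0.087,0.102,-0.246],"turn": [0,0,-0.28],"fingers": 0},{"delta_pos": [0.122,0.143,-0.246],"turn": [0,0,-0.39],"fingers": 0},{"delta_pos": [0.157,0.184,-0.246],"turn": [0,0,-0.5],"fingers": 0},{"delta_pos": [0.192,0.225,-0.246],"turn": [0,0,-0.61],"fingers": 0},{"delta_pos": [0.227,0.266,-0.246],"turn": [0,0,-0.72],"fingers": 0},{"delta_pos": [0.262,0.307,-0.246],"turn": [0,0,-0.83],"fingers": 0}]'

```text
clock: 17.2
position: [0.4614, 0.1058, 0.4997]
ee_rot: [-0.174, 0.985, -0.0, -0.001]
ft_force: [0.9, -0.3, -0.6]
grip_width: 0.996
grasp_force: 0.0
```

```bash
python3 look.py l1; python3 -c "
from h import *
from workcell import get_obs
o=get_obs();print(totool(o,[.4323,.2353,.25])); R=Ro.from_quat(o['ee_rot']).as_matrix(); print(np.radians(125.5)-np.arctan2(R[1,1],R[0,1]))"
```

```text
[0.4614 0.1058 0.4997] [-0.7777 -0.034   0.4428  1.3585  0.0151  1.8157  1.5897] 0.9963086202433054
[[-0.9392 -0.3433 -0.0018]
 [-0.3433  0.9392 -0.0007]
 [ 0.002  -0.0001 -1.    ]]
[-0.01759679  0.13160599  0.24963376]
0.26916465590957483
```

Emit:
move_arm --plan '[{"delta_pos": [-0.006,0.045,0],"turn": [0,0,-0.1],"fingers": 0},{"delta_pos": [-0.012,0.09,0],"turn": [0,0,-0.19],"fingers": 0},{"delta_pos": [-0.0176,0.128,0.01],"turn": [0,0,-0.269],"fingers": 0},{"delta_pos": [-0.0176,0.1316,0.06],"turn": [0,0,-0.269],"fingers": 0},{"delta_pos": [-0.0176,0.1316,0.12],"turn": [0,0,-0.269],"fingers": 0},{"delta_pos": [-0.0176,0.1316,0.18],"turn": [0,0,-0.269],"fingers": 0},{"delta_pos": [-0.0176,0.1316,0.24],"turn": [0,0,-0.269],"fingers": 0.3},{"delta_pos": [-0.0176,0.1316,0.29],"turn": [0,0,-0.269],"fingers": 0.3},{"delta_pos": [-0.0176,0.1316,0.33],"turn": [0,0,-0.269],"fingers": 0.3},{"delta_pos": [-0.0176,0.1316,0.34],"turn": [0,0,-0.269],"fingers": 0.3},{"delta_pos": [-0.0176,0.1316,0.34],"turn": [0,0,-0.269],"fingers": 0.3},{"delta_pos": [-0.0176,0.1316,0.34],"turn": [0,0,-0.269],"fingers": 0.3}]'

```text
clock: 18.7
position: [0.4348, 0.2342, 0.1625]
ee_rot: [-0.303, 0.953, 0.0, 0.001]
ft_force: [0.5, 0.2, 1.0]
grip_width: 0.7
grasp_force: 0.0
```

```bash
python3 look.py l2 wrist
```

```text
[0.4348 0.2342 0.1625] [-0.8809  0.1086  0.3139  1.9288 -0.0377  1.1073  1.6342] 0.7002242505047168
[[-0.8166 -0.5772  0.0018]
 [-0.5772  0.8166  0.0015]
 [-0.0024  0.0002 -1.    ]]
```

View pics/l2_wrist.png

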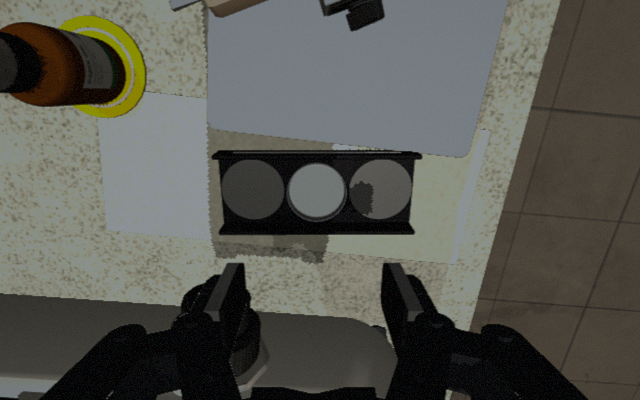

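The dish at (317,191) is free in the lane. The empty spot discs are at (253,189) on the brown side and (380,189) on the pink side, and the brown bottle stands on the yellow pad.

```bash
python3 - <<'E'
from h import *
np.set_printoptions(suppress=True,precision=4)
c=np.load("l2_wrist.npz"); R,C=wpose(c,c)
f=lambda u,v,z:ray(c,u,v,z,R,C)
b,p,d=f(253.2,189.5,.003),f(380.5,189.5,.003),f(317,191,.014)
print("spots",b,p,np.linalg.norm(b-p),(b+p)/2,"yaw",np.degrees(np.arctan2(*(p-b)[1::-1])),"dish",d)
print("dish tool",totool(c,d),"spot mid tool",totool(c,(b+p)/2))
P=(cloud(c,R,C)-c["position"])@Ro.from_quat(c["ee_rot"]).as_matrix()
q=P[255:330,200:440].reshape(-1,3); q=q[(abs(q[:,0])<.02)&(abs(q[:,1])<.06)&(q[:,2]<.05)&(q[:,2]>-.06)]
for s in(-1,1):
    r=q[q[:,1]*s>0]; print(len(r),np.sort(r[:,2])[-20:].mean(),r[r[:,2]>r[:,2].max()-.006].mean(0),r.min(0),r.max(0))
E
```

```text
spots [0.4642 0.1933 0.003 ] [0.4031 0.2795 0.003 ] 0.10563140960615404 [0.4336 0.2364 0.003 ] yaw 125.29446577597541 dish [0.432  0.2352 0.014 ]
dish tool [0.0021 0.0025 0.1485] spot mid tool [0.0001 0.0025 0.1595]
2632 0.013908149923044252 [ 0.0029 -0.0307  0.0114] [-0.0102 -0.044  -0.0345] [ 0.015  -0.0297  0.0152]
2951 0.013922950794879683 [0.0034 0.0303 0.0112] [-0.0104  0.0291 -0.0342] [0.0155 0.0436 0.015 ]
```

Emit:
move_arm --plan '[{"delta_pos": [0.0015,0.002,0.04],"turn": [0,0,0],"fingers": 0.3},{"delta_pos": [0.0015,0.002,0.08],"turn": [0,0,0],"fingers": 0.3},{"delta_pos": [0.0015,0.002,0.11],"turn": [0,0,0],"fingers": 0.3},{"delta_pos": [0.0015,0.002,0.125],"turn": [0,0,0],"fingers": 0.3},{"delta_pos": [0.0015,0.002,0.13],"turn": [0,0,0],"fingers": 0.3},{"delta_pos": [0.0015,0.002,0.13],"turn": [0,0,0],"fingers": 0.3},{"delta_pos": [0.0015,0.002,0.13],"turn": [0,0,0],"fingers": 0.3},{"delta_pos": [0.0015,0.002,0.13],"turn": [0,0,0],"fingers": 0.3}]'

```text
clock: 19.75
position: [0.4321, 0.2347, 0.0317]
ee_rot: [-0.303, 0.953, 0.0, 0.001]
ft_force: [-0.3, 0.2, 0.8]
grip_width: 0.7
grasp_force: 0.0
```

```bash
python3 look.py l3 wrist; python3 -c "
import cv2; cv2.imwrite('pics/l3c.png',cv2.resize(cv2.imread('pics/l3_wrist.png')[150:400,180:460],None,fx=2,fy=2))"
```

```text
[0.4321 0.2347 0.0317] [-0.8555  0.2961  0.2959  2.0379 -0.1168  0.8219  1.6938] 0.7000649112197465
[[-0.8167 -0.5771  0.0009]
 [-0.5771  0.8167  0.0009]
 [-0.0013  0.0002 -1.    ]]
```

View pics/l3c.png

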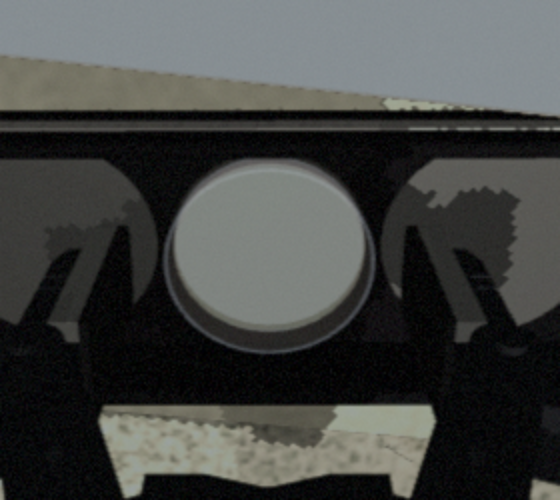

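The dish lies centred between the fingers: its rim spans crop columns 165 to 375 and the finger inner faces are at 132 and 408.

Emit:
move_arm --plan '[{"delta_pos": [0,0,0.007],"turn": [0,0,0],"fingers": 0.3},{"delta_pos": [0,0,0.007],"turn": [0,0,0],"fingers": 0.3},{"delta_pos": [0,0,0.007],"turn": [0,0,0],"fingers": 0.3},{"delta_pos": [0,0,0.007],"turn": [0,0,0],"fingers": 1},{"delta_pos": [0,0,0.007],"turn": [0,0,0],"fingers": 1},{"delta_pos": [0,0,0.007],"turn": [0,0,0],"fingers": 1},{"delta_pos": [0,0,0.007],"turn": [0,0,0],"fingers": 1},{"delta_pos": [0,0,0.007],"turn": [0,0,0],"fingers": 1}]' --force 25

```text
clock: 20.8
position: [0.4318, 0.2345, 0.0243]
ee_rot: [-0.303, 0.953, 0.0, 0.0]
ft_force: [-2.4, -1.4, 6.4]
grip_width: 0.569
grasp_force: 25.2
```

Emit:
move_arm --plan '[{"delta_pos": [0,0,-0.01],"turn": [0,0,0],"fingers": 1},{"delta_pos": [0,0,-0.03],"turn": [0,0,0],"fingers": 1},{"delta_pos": [0,0,-0.06],"turn": [0,0,0],"fingers": 1},{"delta_pos": [0,0,-0.1],"turn": [0,0,0],"fingers": 1},{"delta_pos": [0,0,-0.15],"turn": [0,0,0],"fingers": 1},{"delta_pos": [0,0,-0.2],"turn": [0,0,0],"fingers": 1},{"delta_pos": [0,0,-0.25],"turn": [0,0,0],"fingers": 1},{"delta_pos": [0,0,-0.3],"turn": [0,0,0],"fingers": 1},{"delta_pos": [0,0,-0.36],"turn": [0,0,0],"fingers": 1},{"delta_pos": [0,0,-0.42],"turn": [0,0,0],"fingers": 1},{"delta_pos": [0,0,-0.47],"turn": [0,0,0],"fingers": 1},{"delta_pos": [0,0,-0.477],"turn": [0,0,0],"fingers": 1}]'

```text
clock: 22.3
position: [0.432, 0.2342, 0.5048]
ee_rot: [-0.303, 0.953, 0.001, 0.003]
ft_force: [-0.2, 1.1, -1.2]
grip_width: 0.567
grasp_force: 25.9
```

```bash
python3 look.py d1 wrist; python3 -c "
from h import *
from workcell import get_obs
import cv2; cv2.imwrite('pics/d1c.png',cv2.resize(cv2.imread('pics/d1_wrist.png')[150:400,180:460],None,fx=2,fy=2))
o=get_obs();print(totool(o,[.4517,-.259,.5])); R=Ro.from_quat(o['ee_rot']).as_matrix(); print(np.radians(60.2)-np.arctan2(R[1,1],R[0,1]))"
```

```text
[0.432  0.2342 0.5048] [-0.9131  0.0145  0.3316  1.3047 -0.0054  1.8175  1.6026] 0.5667502377474792
[[-0.8169 -0.5767  0.0045]
 [-0.5767  0.817   0.0035]
 [-0.0057  0.0003 -1.    ]]
[ 0.2683395  -0.41437264  0.00239171]
-1.134926870029268
```

View pics/d1c.png

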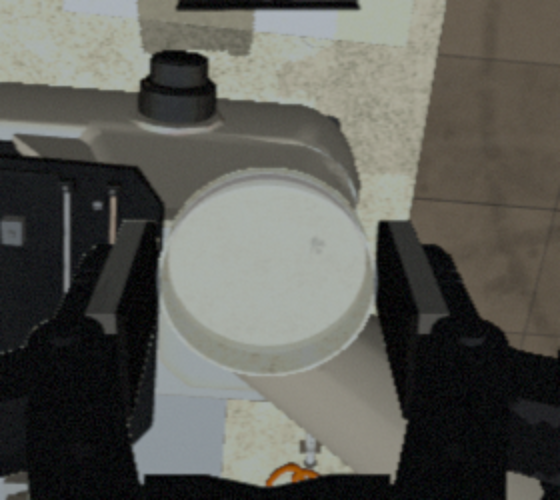

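The dish is held flat. Its rim runs from crop column 160 to 377 and from row 168 to 375.

```bash
python3 - <<'E'
from h import *
np.set_printoptions(suppress=True,precision=4)
c=np.load("d1_wrist.npz"); T=c["tool_from_camera"]
f=lambda u,v,z:ray(c,u,v,z,T[:3,:3],T[:3,3])
print(f(314,234,.0103),f(314,337.5,.0103),f(260,285,.0103),f(368.5,285,.0103))
E
```

```text
[ 0.0251 -0.0001  0.0103] [-0.0261 -0.      0.0103] [ 0.0012 -0.0233  0.0103] [0.0013 0.0234 0.0103]
```

Emit:
move_arm --plan '[{"delta_pos": [0.011,-0.017,0],"turn": [0,0,0.05],"fingers": 1},{"delta_pos": [0.035,-0.054,0],"turn": [0,0,0.15],"fingers": 1},{"delta_pos": [0.061,-0.095,0],"turn": [0,0,0.26],"fingers": 1},{"delta_pos": [0.088,-0.136,0],"turn": [0,0,0.37],"fingers": 1},{"delta_pos": [0.115,-0.177,0],"turn": [0,0,0.48],"fingers": 1},{"delta_pos": [0.142,-0.219,0],"turn": [0,0,0.6],"fingers": 1},{"delta_pos": [0.169,-0.26,0],"turn": [0,0,0.71],"fingers": 1},{"delta_pos": [0.196,-0.302,0],"turn": [0,0,0.83],"fingers": 1},{"delta_pos": [0.222,-0.343,0],"turn": [0,0,0.94],"fingers": 1},{"delta_pos": [0.248,-0.383,0],"turn": [0,0,1.05],"fingers": 1},{"delta_pos": [0.2683,-0.4144,0],"turn": [0,0,1.135],"fingers": 1},{"delta_pos": [0.2683,-0.4144,0],"turn": [0,0,1.135],"fingers": 1}]'

```text
clock: 23.85
position: [0.4494, -0.2625, 0.4996]
ee_rot: [0.261, 0.965, -0.0, -0.001]
ft_force: [-0.3, 1.0, 1.2]
grip_width: 0.565
grasp_force: 26.0
```

Emit:
move_arm --plan '[{"delta_pos": [0,0,0.03],"turn": [0,0,0],"fingers": 1},{"delta_pos": [0,0,0.08],"turn": [0,0,0],"fingers": 1},{"delta_pos": [0,0,0.135],"turn": [0,0,0],"fingers": 1},{"delta_pos": [0,0,0.19],"turn": [0,0,0],"fingers": 1},{"delta_pos": [0,0,0.245],"turn": [0,0,0],"fingers": 1},{"delta_pos": [0,0,0.3],"turn": [0,0,0],"fingers": 1},{"delta_pos": [0,0,0.36],"turn": [0,0,0],"fingers": 1},{"delta_pos": [0,0,0.41],"turn": [0,0,0],"fingers": 1},{"delta_pos": [0,0,0.43],"turn": [0,0,0],"fingers": 1},{"delta_pos": [0,0,0.43],"turn": [0,0,0],"fingers": 1},{"delta_pos": [0,0,0.43],"turn": [0,0,0],"fingers": 1},{"delta_pos": [0,0,0.43],"turn": [0,0,0],"fingers": 1}]'

```text
clock: 25.35
position: [0.4528, -0.2591, 0.0725]
ee_rot: [0.257, 0.966, 0.0, 0.001]
ft_force: [-0.7, 1.0, -0.8]
grip_width: 0.562
grasp_force: 26.1
```

```bash
python3 look.py d2 wrist;  python3 -c "
from h import *
from workcell import get_obs
import cv2; cv2.imwrite('pics/d2c.png',cv2.resize(cv2.imread('pics/d2_wrist.png')[150:400,180:460],None,fx=2,fy=2))
o=get_obs();print(totool(o,[.4517,-.259,.036]))"
```

```text
[ 0.4528 -0.2591  0.0725] [-0.2736  0.3733  0.827   1.9605 -0.3384  0.9472  1.7709] 0.5622443521058668
[[-0.868   0.4966  0.0028]
 [ 0.4966  0.868  -0.0002]
 [-0.0025  0.0012 -1.    ]]
[ 0.00086102 -0.00049546  0.03625642]
```

View pics/d2c.png

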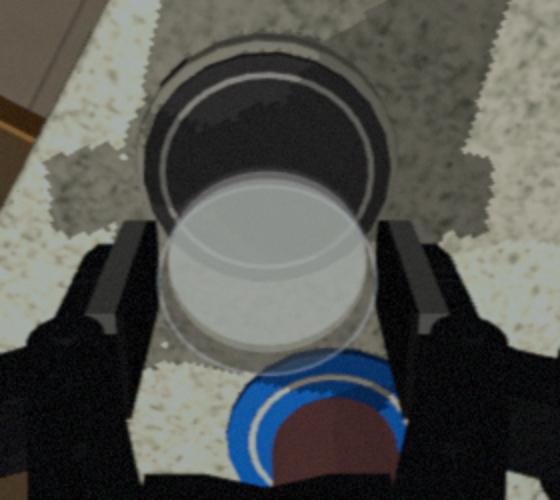

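The dish is over the plate. The bright ring spans crop columns 160 to 374 and rows 73 to 268, and the dish's centre column of 267 matches the ring's.

```bash
python3 - <<'E'
from h import *
np.set_printoptions(suppress=True,precision=4)
c=np.load("d2_wrist.npz"); R,C=wpose(c,c)
f=lambda X,Y:totool(c,ray(c,180+(X+.5)/2-.5,150+(Y+.5)/2-.5,.014,R,C))
print(f(267,73),f(267,268),f(160,166),f(374,166))
E
```

```text
[ 0.0306 -0.0011  0.0585] [-0.0288 -0.001   0.0586] [ 0.0037 -0.0308  0.0585] [0.0037 0.0287 0.0586]
```

Emit:
move_arm --plan '[{"delta_pos": [0,0,0.015],"turn": [0,0,0],"fingers": 1},{"delta_pos": [0,0,0.025],"turn": [0,0,0],"fingers": 1},{"delta_pos": [0,0,0.03],"turn": [0,0,0],"fingers": 1},{"delta_pos": [0,0,0.03],"turn": [0,0,0],"fingers": 1},{"delta_pos": [0,0,0.03],"turn": [0,0,0],"fingers": 1},{"delta_pos": [0,0,0.03],"turn": [0,0,0],"fingers": 1}]'

```text
clock: 26.15
position: [0.4519, -0.2589, 0.0412]
ee_rot: [0.257, 0.966, 0.0, 0.0]
ft_force: [0.3, -0.4, -0.5]
grip_width: 0.564
grasp_force: 26.1
```

Emit:
move_arm --plan '[{"delta_pos": [0.0005,-0.0003,0.003],"turn": [0,0,0],"fingers": 1},{"delta_pos": [0.0005,-0.0003,0.006],"turn": [0,0,0],"fingers": 1},{"delta_pos": [0.0005,-0.0003,0.006],"turn": [0,0,0],"fingers": 1},{"delta_pos": [0.0005,-0.0003,0.006],"turn": [0,0,0],"fingers": 1},{"delta_pos": [0.0005,-0.0003,0.006],"turn": [0,0,0],"fingers": 1}]'

```text
clock: 26.78
position: [0.4512, -0.2588, 0.0353]
ee_rot: [0.257, 0.966, 0.0, -0.0]
ft_force: [-3.3, 1.7, 8.8]
grip_width: 0.565
grasp_force: 26.9
```

Emit:
move_arm --plan '[{"delta_pos": [0,0,0],"turn": [0,0,0],"fingers": 0.3},{"delta_pos": [0,0,0],"turn": [0,0,0],"fingers": 0.3},{"delta_pos": [0,0,0],"turn": [0,0,0],"fingers": 0.3},{"delta_pos": [0,0,0],"turn": [0,0,0],"fingers": 0.3},{"delta_pos": [0,0,-0.02],"turn": [0,0,0],"fingers": 0},{"delta_pos": [0,0,-0.06],"turn": [0,0,0],"fingers": 0},{"delta_pos": [0,0,-0.11],"turn": [0,0,0],"fingers": 0},{"delta_pos": [0,0,-0.16],"turn": [0,0,0],"fingers": 0},{"delta_pos": [0,0,-0.2],"turn": [0,0,0],"fingers": 0},{"delta_pos": [0,0,-0.2],"turn": [0,0,0],"fingers": 0},{"delta_pos": [0,0,-0.2],"turn": [0,0,0],"fingers": 0}]'

```text
clock: 28.15
position: [0.4508, -0.2588, 0.2351]
ee_rot: [0.257, 0.966, 0.0, 0.0]
ft_force: [-0.1, 0.8, -0.2]
grip_width: 0.999
grasp_force: 0.0
```

```bash
python3 look.py d3 wrist;  python3 -c "
from h import *
from workcell import get_obs
import cv2; cv2.imwrite('pics/d3c.png',cv2.resize(cv2.imread('pics/d3_wrist.png')[100:300,220:420],None,fx=3,fy=3))
o=get_obs();print(totool(o,[.552,-.290,.0555]))"
```

```text
[ 0.4508 -0.2588  0.2351] [-0.4228  0.1309  0.9387  1.7974 -0.1112  1.2684  1.5958] 0.9993082036095852
[[-0.8678  0.4969  0.0003]
 [ 0.4969  0.8678  0.0006]
 [ 0.      0.0006 -1.    ]]
[-0.10370609  0.02313151  0.17892153]
```

View pics/d3c.png

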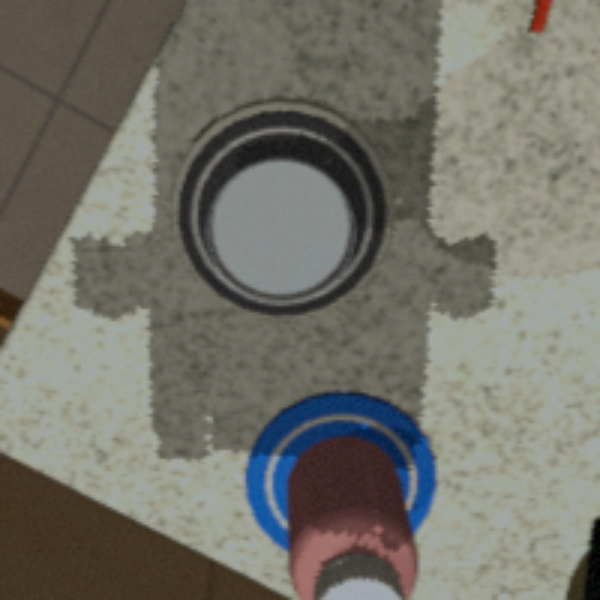

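```bash
python3 - <<'E'
from h import *
np.set_printoptions(suppress=True,precision=4)
c=np.load("d3_wrist.npz"); R,C=wpose(c,c)
g=lambda X,Y,z:totool(c,ray(c,220+(X+.5)/3-.5,100+(Y+.5)/3-.5,z,R,C))[:2]
for z in(.016,.025): print("disc",z,g(281.5,158,z),g(281.5,296,z),g(211,225,z),g(352,225,z))
print("ring",g(282,126,.014),g(282,305,.014),g(191,213,.014),g(373,213,.014))
P=cloud(c,R,C)
for X,Y in((281,180),(281,227),(281,280),(230,227),(281,145),(281,300)):
    print(X,Y,P[100+Y//3,220+X//3])
hsv=cv2.cvtColor(c["color"],cv2.COLOR_RGB2GRAY)
print(hsv[100+110//3:100+320//3,220+94])
for n,vs,zs in(("d1",(180,352),(.0193,.0103)),("d2",(180,352),(.0193,.0103))):
    k=np.load(n+"_wrist.npz");T=k["tool_from_camera"]
    G=k["color"][150:350,313].astype(int).sum(1)//3; print(n,G[5:])
    for z in zs: print([ray(k,313.5,150+v/2,z,T[:3,:3],T[:3,3])[0] for v in vs])
E
```

```text
disc 0.016 [ 0.0189 -0.0007] [-0.028  -0.0007] [-0.0034 -0.024 ] [-0.0034  0.0226]
disc 0.025 [ 0.0206 -0.0008] [-0.0251 -0.0007] [-0.0011 -0.0234] [-0.0011  0.0219]
ring [ 0.0289 -0.0006] [-0.0319 -0.0005] [ 0.0002 -0.0307] [0.0002 0.0296]
281 180 [ 0.4404 -0.254   0.0164]
281 227 [ 0.4532 -0.2614  0.0174]
281 280 [ 0.4693 -0.2706  0.0176]
230 227 [ 0.4449 -0.276   0.0171]
281 145 [ 0.4305 -0.2484  0.0143]
281 300 [ 0.4738 -0.2732  0.0241]
[113  56  42  41  45  51  94 123  70  40  37  29  33  28  27  31  51  96
 140 141 136 140 142 139 139 140 140 140 141 139 140 139 138 139 139 139
 140 140 137 141 139 139 141 139 140 137 138 140 141 139 137 139 139 138
 140 139 139 137 139 140 141 130  86  66 105  97  47  39  50  94]
d1 [150 178 177 176 177 176 177 177 178 177 174 148 154 167 171 168 167 169
 161 158 160 162 167 173 170 165 159 165 162 163 164 166 164 168 168 168
 169 170 166 170 171 170 171 169 169 159  82  69  70  69  74  75  75  79
  79  78  79  81  79  83  83  85  91 106 120 122  94  89  88  84  86  85
  86  83  87  85  84  83  91 128 131 146 122 121 129 151 155 162 173 172
 1
[... 796 characters left out ...]
9  29  32  30  30  33  26  29  31  26  30  37  24  29  25  30
  32  31  30  25  32  34  40  45  68 101  97 100 116 131 136 145 153 145
 143 139 141 142 141 139 140 140 141 140 140 142 141 143 139 141 141 140
 141 142 140 142 139 142 142 140 140 139 142 142 143 142 144 143 143 143
 144 151 156 150 144 140 143 139 143 146 153 154 151 154 155 155 152 149
 151 153 150 152 153 153 151 154 154 155 156 155 155 153 150 152 152 153
 154 153 154 155 151 139 123 126 124 105  99  96  98  97  93  86  63  54
  58  88 113  63  48  59  54  68  87  87  87  86  83  84 107]
[np.float64(0.01722488930662125), np.float64(-0.027929829927617333)]
[np.float64(0.021343905612482943), np.float64(-0.020957063326244446)]
```

The dish's base disc measures about 2.8 mm off the ring centre along tool -x. I'll regrasp it and shift it.

Emit:
move_arm --plan '[{"delta_pos": [-0.0035,0,0.04],"turn": [0,0,0],"fingers": 0.3},{"delta_pos": [-0.0035,0,0.09],"turn": [0,0,0],"fingers": 0.3},{"delta_pos": [-0.0035,0,0.14],"turn": [0,0,0],"fingers": 0.3},{"delta_pos": [-0.0035,0,0.18],"turn": [0,0,0],"fingers": 0.3},{"delta_pos": [-0.0035,0,0.195],"turn": [0,0,0],"fingers": 0.3},{"delta_pos": [-0.0035,0,0.199],"turn": [0,0,0],"fingers": 0.3},{"delta_pos": [-0.0035,0,0.199],"turn": [0,0,0],"fingers": 0.3},{"delta_pos": [-0.0035,0,0.199],"turn": [0,0,0],"fingers": 1},{"delta_pos": [-0.0035,0,0.199],"turn": [0,0,0],"fingers": 1},{"delta_pos": [-0.0035,0,0.199],"turn": [0,0,0],"fingers": 1},{"delta_pos": [-0.0035,0,0.199],"turn": [0,0,0],"fingers": 1}]'

```text
clock: 29.58
position: [0.455, -0.2609, 0.0375]
ee_rot: [0.257, 0.966, 0.0, 0.001]
ft_force: [-2.8, 0.8, 6.0]
grip_width: 0.562
grasp_force: 24.7
```

Emit:
move_arm --plan '[{"delta_pos": [0,0,-0.002],"turn": [0,0,0],"fingers": 1},{"delta_pos": [0,0,-0.004],"turn": [0,0,0],"fingers": 1},{"delta_pos": [0.0028,0,-0.004],"turn": [0,0,0],"fingers": 1},{"delta_pos": [0.0028,0,-0.004],"turn": [0,0,0],"fingers": 1},{"delta_pos": [0.0028,0,-0.002],"turn": [0,0,0],"fingers": 1},{"delta_pos": [0.0028,0,0.0005],"turn": [0,0,0],"fingers": 1},{"delta_pos": [0.0028,0,0.0005],"turn": [0,0,0],"fingers": 1},{"delta_pos": [0.0028,0,0.0005],"turn": [0,0,0],"fingers": 1}]'

```text
clock: 30.58
position: [0.4523, -0.2594, 0.0362]
ee_rot: [0.257, 0.966, 0.0, 0.0]
ft_force: [-1.6, 2.4, 11.7]
grip_width: 0.564
grasp_force: 31.5
```

Emit:
move_arm --plan '[{"delta_pos": [0,0,0],"turn": [0,0,0],"fingers": 0.3},{"delta_pos": [0,0,0],"turn": [0,0,0],"fingers": 0.3},{"delta_pos": [0,0,0],"turn": [0,0,0],"fingers": 0.3},{"delta_pos": [0,0,0],"turn": [0,0,0],"fingers": 0.3},{"delta_pos": [0,0,-0.02],"turn": [0,0,0],"fingers": 0.3},{"delta_pos": [0,0,-0.06],"turn": [0,0,0],"fingers": 0},{"delta_pos": [0,0,-0.11],"turn": [0,0,0],"fingers": 0},{"delta_pos": [0,0,-0.16],"turn": [0,0,0],"fingers": 0},{"delta_pos": [0,0,-0.2],"turn": [0,0,0],"fingers": 0},{"delta_pos": [0,0,-0.2],"turn": [0,0,0],"fingers": 0},{"delta_pos": [0,0,-0.2],"turn": [0,0,0],"fingers": 0}]'

```text
clock: 31.95
position: [0.4515, -0.2591, 0.2356]
ee_rot: [0.257, 0.966, 0.0, 0.0]
ft_force: [-0.5, -0.4, -0.7]
grip_width: 0.998
grasp_force: 0.0
```

```bash
python3 look.py d4 wrist;  python3 - <<'E'
from h import *
np.set_printoptions(suppress=True,precision=4)
from workcell import get_obs
c=np.load("d4_wrist.npz"); R,C=wpose(c,c)
g=cv2.cvtColor(c["color"],cv2.COLOR_RGB2GRAY)
cv2.imwrite('pics/d4c.png',cv2.resize(c["color"][100:300,220:420,::-1],None,fx=3,fy=3))
P=cloud(c,R,C)
m=(np.linalg.norm(P[...,:2]-[.4517,-.2597],axis=-1)<.035)&(g>120)&(abs(P[...,2]-.017)<.004)
m=cv2.morphologyEx(m.astype(np.uint8),cv2.MORPH_OPEN,np.ones((5,5)))
k,l,s,ce=cv2.connectedComponentsWithStats(m); i=1+np.argmax(s[1:,4]); print(s[i],ce[i])
print("disc",ray(c,*ce[i],.0165,R,C),totool(c,ray(c,*ce[i],.0165,R,C)))
o=get_obs();print(totool(o,[.552,-.290,.0555]))
E
```

```text
[ 0.4515 -0.2591  0.2356] [-0.4503  0.1376  0.9725  1.7958 -0.1198  1.2699  1.6043] 0.9976760699266357
[[-0.8678  0.4969  0.0004]
 [ 0.4969  0.8678  0.0006]
 [ 0.      0.0007 -1.    ]]
[ 291  150   45   43 1540] [313.287  171.0604]
disc [ 0.4508 -0.2596  0.0165] [ 0.0003 -0.0009  0.2191]
[-0.103   0.0232  0.1794]
```

View pics/d4c.png

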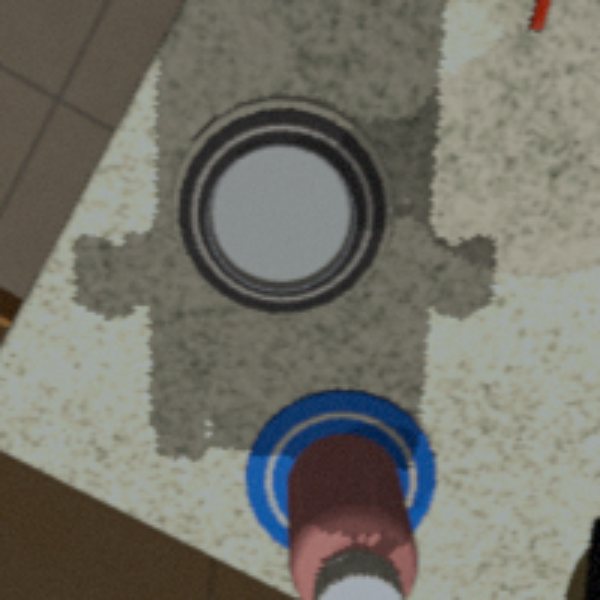

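The dish's disc is at crop (281.5,214) and the ring is at (282,214), so it is now centred and flat. Next is the pink bottle.

Emit:
move_arm --plan '[{"delta_pos": [-0.05,0.0116,0],"turn": [0,0,0],"fingers": 0},{"delta_pos": [-0.09,0.021,0],"turn": [0,0,-0.03],"fingers": 0},{"delta_pos": [-0.103,0.0232,0.02],"turn": [0,0,-0.03],"fingers": 0},{"delta_pos": [-0.103,0.0232,0.07],"turn": [0,0,-0.03],"fingers": 0},{"delta_pos": [-0.103,0.0232,0.12],"turn": [0,0,-0.03],"fingers": 0},{"delta_pos": [-0.103,0.0232,0.16],"turn": [0,0,-0.03],"fingers": 0},{"delta_pos": [-0.103,0.0232,0.179],"turn": [0,0,-0.03],"fingers": 0},{"delta_pos": [-0.103,0.0232,0.179],"turn": [0,0,-0.03],"fingers": 0},{"delta_pos": [-0.103,0.0232,0.179],"turn": [0,0,-0.03],"fingers": 0}]' --force 40

```text
clock: 33.12
position: [0.5534, -0.2908, 0.058]
ee_rot: [0.243, 0.97, -0.0, 0.001]
ft_force: [-0.0, -0.1, -0.2]
grip_width: 1.001
grasp_force: 0.0
```

Emit:
move_arm --plan '[{"delta_pos": [0,0,0],"turn": [0,0,0],"fingers": 1},{"delta_pos": [0,0,0],"turn": [0,0,0],"fingers": 1},{"delta_pos": [0,0,0],"turn": [0,0,0],"fingers": 1},{"delta_pos": [0,0,0],"turn": [0,0,0],"fingers": 1},{"delta_pos": [0,0,0],"turn": [0,0,0],"fingers": 1},{"delta_pos": [0,0,0],"turn": [0,0,0],"fingers": 1}]'

```text
clock: 33.88
position: [0.5531, -0.2904, 0.0573]
ee_rot: [0.242, 0.97, 0.0, 0.001]
ft_force: [-1.0, 2.2, 5.8]
grip_width: 0.472
grasp_force: 40.3
```

Emit:
move_arm --plan '[{"delta_pos": [0,0,-0.03],"turn": [0,0,0],"fingers": 1},{"delta_pos": [0,0,-0.08],"turn": [0,0,0],"fingers": 1},{"delta_pos": [0,0,-0.135],"turn": [0,0,0],"fingers": 1},{"delta_pos": [0,0,-0.19],"turn": [0,0,0],"fingers": 1},{"delta_pos": [0,0,-0.245],"turn": [0,0,0],"fingers": 1},{"delta_pos": [0,0,-0.3],"turn": [0,0,0],"fingers": 1},{"delta_pos": [0,0,-0.35],"turn": [0,0,0],"fingers": 1},{"delta_pos": [0,0,-0.4],"turn": [0,0,0],"fingers": 1},{"delta_pos": [0,0,-0.44],"turn": [0,0,0],"fingers": 1},{"delta_pos": [0,0,-0.443],"turn": [0,0,0],"fingers": 1},{"delta_pos": [0,0,-0.443],"turn": [0,0,0],"fingers": 1}]'

```text
clock: 35.25
position: [0.5526, -0.2904, 0.4987]
ee_rot: [0.243, 0.97, 0.0, -0.0]
ft_force: [-0.5, 0.6, -1.7]
grip_width: 0.469
grasp_force: 40.8
```

```bash
python3 look.py r1; python3 -c "
from h import *
from workcell import get_obs
o=get_obs();print(totool(o,[.4025,.279,.5])); R=Ro.from_quat(o['ee_rot']).as_matrix(); print(np.radians(125.5)-np.arctan2(R[1,1],R[0,1]))"
```

```text
[ 0.5526 -0.2904  0.4987] [-0.1415  0.4515  0.9652  0.9607 -0.3871  1.8888  1.7275] 0.469156482966253
[[-0.8822  0.4708 -0.0006]
 [ 0.4708  0.8822  0.0004]
 [ 0.0007  0.0001 -1.    ]]
[ 0.40053305  0.43167305 -0.00095478]
1.1098184854526063
```

Emit:
move_arm --plan '[{"delta_pos": [0.02,0.022,0],"turn": [0,0,-0.05],"fingers": 1},{"delta_pos": [0.055,0.06,0],"turn": [0,0,-0.15],"fingers": 1},{"delta_pos": [0.095,0.102,0],"turn": [0,0,-0.26],"fingers": 1},{"delta_pos": [0.135,0.145,0],"turn": [0,0,-0.37],"fingers": 1},{"delta_pos": [0.175,0.188,0],"turn": [0,0,-0.48],"fingers": 1},{"delta_pos": [0.215,0.231,0],"turn": [0,0,-0.6],"fingers": 1},{"delta_pos": [0.255,0.275,0],"turn": [0,0,-0.71],"fingers": 1},{"delta_pos": [0.295,0.318,0],"turn": [0,0,-0.82],"fingers": 1},{"delta_pos": [0.335,0.361,0],"turn": [0,0,-0.93],"fingers": 1},{"delta_pos": [0.375,0.404,0],"turn": [0,0,-1.04],"fingers": 1},{"delta_pos": [0.4005,0.4317,0],"turn": [0,0,-1.11],"fingers": 1},{"delta_pos": [0.4005,0.4317,0],"turn": [0,0,-1.11],"fingers": 1}]'

```text
clock: 36.75
position: [0.401, 0.2819, 0.4977]
ee_rot: [-0.308, 0.951, -0.001, -0.001]
ft_force: [0.3, -1.6, -0.7]
grip_width: 0.469
grasp_force: 40.8
```

Emit:
move_arm --plan '[{"delta_pos": [0,0,0.03],"turn": [0,0,0],"fingers": 1},{"delta_pos": [0,0,0.08],"turn": [0,0,0],"fingers": 1},{"delta_pos": [0,0,0.135],"turn": [0,0,0],"fingers": 1},{"delta_pos": [0,0,0.19],"turn": [0,0,0],"fingers": 1},{"delta_pos": [0,0,0.245],"turn": [0,0,0],"fingers": 1},{"delta_pos": [0,0,0.3],"turn": [0,0,0],"fingers": 1},{"delta_pos": [0,0,0.35],"turn": [0,0,0],"fingers": 1},{"delta_pos": [0,0,0.39],"turn": [0,0,0],"fingers": 1},{"delta_pos": [0,0,0.405],"turn": [0,0,0],"fingers": 1},{"delta_pos": [0,0,0.405],"turn": [0,0,0],"fingers": 1},{"delta_pos": [0,0,0.405],"turn": [0,0,0],"fingers": 1},{"delta_pos": [0,0,0.405],"turn": [0,0,0],"fingers": 1}]'

```text
clock: 38.25
position: [0.4031, 0.2797, 0.0958]
ee_rot: [-0.305, 0.952, 0.001, 0.001]
ft_force: [0.4, -0.9, -1.0]
grip_width: 0.471
grasp_force: 40.8
```

```bash
python3 look.py r2 wrist; cat > ax.py <<'E'
import sys
from h import *
from scipy.optimize import least_squares
np.set_printoptions(suppress=True,precision=4)
c=np.load(sys.argv[1]); r=float(sys.argv[2]); R,C=wpose(c,c)
P=(cloud(c,R,C)-c["position"])@Ro.from_quat(c["ee_rot"]).as_matrix()
for a,b in((-.01,.01),(.012,.03),(.03,.045)):
    q=P[190:,230:400].reshape(-1,3); q=q[(q[:,2]>a)&(q[:,2]<b)&(abs(q[:,1])<.018)&(abs(q[:,0])<.035)]
    s=least_squares(lambda x:np.hypot(q[:,0]-x[0],q[:,1]-x[1])-r,[0,0],loss="soft_l1",f_scale=.001); print(len(q),s.x)
# lane: project known points
for n,x in(("brown",(.4635,.1925,.003)),("pink",(.4025,.279,.003)),("yel",(.4513,.0493,.004))):
    print(n,"tool",totool(c,x))
E
python3 ax.py r2_wrist.npz .021
```

```text
[0.4031 0.2797 0.0958] [-1.1094  0.1942  0.4493  2.0064 -0.1031  0.96    1.5825] 0.4713844277757987
[[-0.8138 -0.5811  0.0015]
 [-0.5811  0.8138  0.0019]
 [-0.0023  0.0006 -1.    ]]
2945 [ 0.0004 -0.0006]
1142 [ 0.0007 -0.0004]
716 [ 0.0003 -0.0004]
brown tool [ 0.0017 -0.1061  0.0928]
pink tool [ 0.0011 -0.0003  0.0928]
yel tool [ 0.0948 -0.2156  0.0915]
```

View pics/r2_wrist.png

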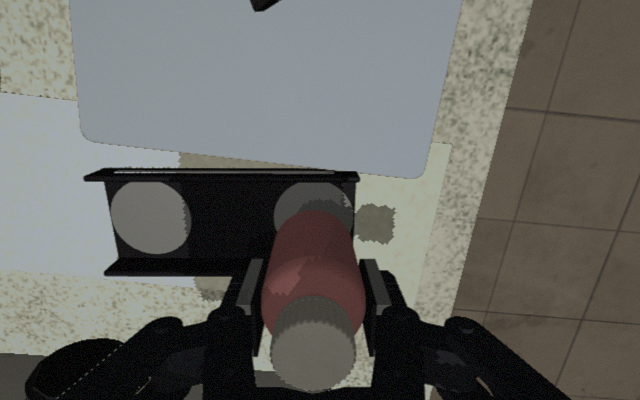

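The pink bottle is over its lane spot. The pink disc spans columns 274 to 353 with its top at row 182. The brown disc spans columns 111 to 190 and rows 180 to 254. That was picture 16, and the limit was 14. I lost count, so I'll view no more and measure numerically from here.

```bash
python3 - <<'E'
from h import *
np.set_printoptions(suppress=True,precision=4)
c=np.load("r2_wrist.npz"); R,C=wpose(c,c)
f=lambda u,v:totool(c,ray(c,u,v,.003,R,C))[:2]
print("pink top,L,R",f(313,182),f(274,214),f(353,214)); print("brown",f(150,180),f(150,254),f(111,217),f(190,217))
# lane walls: tops at .022, inner/outer edge profile along a column through the middle
g=c["color"].sum(2); print(g[165:285:1,240])
fz=lambda v,z:totool(c,ray(c,240,v,z,R,C))[0]
print([round(fz(v,.022),4) for v in (168,170,180,182,260,262,275)])
E
```

```text
pink top,L,R [ 0.0247 -0.0006] [ 0.0032 -0.0259] [0.0032 0.0253]
brown [ 0.0259 -0.1031] [-0.0257 -0.1107] [ 0.001  -0.1321] [ 0.001  -0.0807]
[365 382 355 136   8  69 195 231 121   0  35   0  47  52  52  45  44  38
  25  29  66  51  40  52  46  52  30  61  43  51  40  57  56  35  34  46
  47  23   8  46  15  40  46  12  33  31  21  41  24  54  37  32  59  56
  48  26  14  61  25  23  40  28  31  41  65  27  28  30  39  32  29  60
  37  58  31  58  62  15  49  46  40  36  45  48  26  76  28  45  30  55
  30  47  63  39  12  28  34   0  21  39   6  31  51   0  18  32  39  23
  47   6  29  25  57   0  38  40  16  60  54  39]
[np.float64(0.038), np.float64(0.0369), np.float64(0.031), np.float64(0.0298), np.float64(-0.0202), np.float64(-0.0216), np.float64(-0.0308)]
```

Emit:
move_arm --plan '[{"delta_pos": [-0.0015,0,0.01],"turn": [0,0,0],"fingers": 1},{"delta_pos": [-0.0015,0,0.02],"turn": [0,0,0],"fingers": 1},{"delta_pos": [-0.0015,0,0.03],"turn": [0,0,0],"fingers": 1},{"delta_pos": [-0.0015,0,0.03],"turn": [0,0,0],"fingers": 1},{"delta_pos": [-0.0015,0,0.03],"turn": [0,0,0],"fingers": 1},{"delta_pos": [-0.0015,0,0.03],"turn": [0,0,0],"fingers": 1}]'

```text
clock: 39.05
position: [0.4038, 0.2802, 0.0648]
ee_rot: [-0.305, 0.952, 0.0, 0.0]
ft_force: [0.5, 0.2, -0.9]
grip_width: 0.469
grasp_force: 40.8
```

Emit:
move_arm --plan '[{"delta_pos": [0.0003,0,0.004],"turn": [0,0,0],"fingers": 1},{"delta_pos": [0.0003,0,0.008],"turn": [0,0,0],"fingers": 1},{"delta_pos": [0.0003,0,0.008],"turn": [0,0,0],"fingers": 1},{"delta_pos": [0.0003,0,0.008],"turn": [0,0,0],"fingers": 1},{"delta_pos": [0.0003,0,0.008],"turn": [0,0,0],"fingers": 1}]'

```text
clock: 39.67
position: [0.4033, 0.2798, 0.0564]
ee_rot: [-0.305, 0.952, 0.0, -0.0]
ft_force: [0.5, -0.6, 0.1]
grip_width: 0.464
grasp_force: 40.8
```

Emit:
move_arm --plan '[{"delta_pos": [0,0,0.001],"turn": [0,0,0],"fingers": 1},{"delta_pos": [0,0,0.001],"turn": [0,0,0],"fingers": 1},{"delta_pos": [0,0,0.001],"turn": [0,0,0],"fingers": 1}]'

```text
clock: 40.05
position: [0.4035, 0.28, 0.0562]
ee_rot: [-0.305, 0.952, 0.0, 0.0]
ft_force: [-3.4, -2.5, 9.5]
grip_width: 0.47
grasp_force: 41.9
```

Light contact, so I'm releasing and rising.

Emit:
move_arm --plan '[{"delta_pos": [0,0,0],"turn": [0,0,0],"fingers": 0},{"delta_pos": [0,0,0],"turn": [0,0,0],"fingers": 0},{"delta_pos": [0,0,0],"turn": [0,0,0],"fingers": 0},{"delta_pos": [0,0,0],"turn": [0,0,0],"fingers": 0},{"delta_pos": [0,0,0],"turn": [0,0,0],"fingers": 0},{"delta_pos": [0,0,-0.04],"turn": [0,0,0],"fingers": 0},{"delta_pos": [0,0,-0.09],"turn": [0,0,0],"fingers": 0},{"delta_pos": [0,0,-0.145],"turn": [0,0,0],"fingers": 0},{"delta_pos": [0,0,-0.19],"turn": [0,0,0],"fingers": 0},{"delta_pos": [0,0,-0.2],"turn": [0,0,0],"fingers": 0},{"delta_pos": [0,0,-0.2],"turn": [0,0,0],"fingers": 0}]'

```text
clock: 41.42
position: [0.4033, 0.2799, 0.2555]
ee_rot: [-0.305, 0.952, 0.0, 0.0]
ft_force: [0.0, -0.5, -0.3]
grip_width: 0.999
grasp_force: 0.0
```

```bash
python3 look.py r3 wrist top; cat > cap.py <<'E'
import sys
from h import *
np.set_printoptions(suppress=True,precision=4)
def cap(f,x,h,w):
    c=np.load(f); P=(cloud(c,*wpose(c,c)) if w else cloud(c)).reshape(-1,3)
    m=(abs(P[:,2]-h)<.005)&(np.linalg.norm(P[:,:2]-x,axis=1)<.025); q=P[m]; return m.sum(),q.mean(0),(q.min(0)+q.max(0))/2,np.ptp(q,axis=0)
if __name__=="__main__":
    print("pink before w1",cap("w1.npz",[.402,.279],.089,1)); print("brown before w1",cap("w1.npz",[.463,.192],.097,1))
    print("pink before top",cap("top0.npz",[.402,.279],.089,0)); print("brown before top",cap("top0.npz",[.463,.192],.097,0))
    for a in sys.argv[1:]:
        w="wrist" in a
        for n,x,h in(("pink",[.402,.279],.089),("brown",[.463,.192],.097),("brown@yel",[.451,.049],.098)):
            try: print(a,n,cap(a,x,h,w))
            except ValueError: print(a,n,"none")
E
python3 cap.py r3_wrist.npz r3_top.npz; python3 -c "
from h import *
from workcell import get_obs
o=get_obs();print(totool(o,[.4513,.0493,.0585]))"
```

```text
[0.4033 0.2799 0.2555] [-1.1515  0.0151  0.4611  1.8195 -0.0073  1.308   1.5025] 0.9992932670066976
[[-0.8137 -0.5813  0.0003]
 [-0.5813  0.8137  0.0007]
 [-0.0006  0.0004 -1.    ]]
pink before w1 (np.int64(834), array([0.4011, 0.2779, 0.089 ]), array([0.4015, 0.2786, 0.0877]), array([0.0273, 0.0275, 0.0072]))
brown before w1 (np.int64(1016), array([0.462 , 0.1918, 0.0971]), array([0.4625, 0.1919, 0.0958]), array([0.0293, 0.0294, 0.0075]))
pink before top (np.int64(114), array([0.401 , 0.2801, 0.09  ]), array([0.4012, 0.2801, 0.0895]), array([0.0271, 0.0256, 0.009 ]))
brown before top (np.int64(132), array([0.4625, 0.1936, 0.0981]), array([0.4628, 0.1932, 0.0968]), array([0.0274, 0.028 , 0.0091]))
r3_wrist.npz pink (np.int64(798), array([0.4015, 0.2786, 0.0891]), array([0.4019, 0.279 , 0.0877]), array([0.0269, 0.0269, 0.0074]))
r3_wrist.npz brown none
r3_wrist.npz brown@yel (np.int64(1481), array([0.45  , 0.0506, 0.0981]), array([0.451 , 0.0493, 0.097 ]), array([0.0294, 0.0307, 0.008 ]))
r3_top.npz pink (np.int64(112), array([0.4022, 0.2802, 0.0903]), array([0.4023, 0.2806, 0.0895]), array([0.0249, 0.0256, 0.0089]))
r3_top.npz brown none
r3_top.npz brown@yel (np.int64(128), array([0.4502, 0.0509, 0.0992]), array([0.4506, 0.051 , 0.0981]), array([0.0287, 0.0272, 0.0097]))
[ 0.09395448 -0.21537341  0.19587126]cap.py:6: RuntimeWarning: Mean of empty slice.
  m=(abs(P[:,2]-h)<.005)&(np.linalg.norm(P[:,:2]-x,axis=1)<.025); q=P[m]; return m.sum(),q.mean(0),(q.min(0)+q.max(0))/2,np.ptp(q,axis=0)
  ret = um.true_divide(
```

Emit:
move_arm --plan '[{"delta_pos": [0.016,-0.036,0],"turn": [0,0,0.09],"fingers": 0},{"delta_pos": [0.038,-0.086,0],"turn": [0,0,0.21],"fingers": 0},{"delta_pos": [0.06,-0.138,0],"turn": [0,0,0.33],"fingers": 0},{"delta_pos": [0.082,-0.189,0],"turn": [0,0,0.45],"fingers": 0},{"delta_pos": [0.094,-0.2154,0.01],"turn": [0,0,0.51],"fingers": 0},{"delta_pos": [0.094,-0.2154,0.05],"turn": [0,0,0.51],"fingers": 0},{"delta_pos": [0.094,-0.2154,0.1],"turn": [0,0,0.51],"fingers": 0},{"delta_pos": [0.094,-0.2154,0.15],"turn": [0,0,0.51],"fingers": 0},{"delta_pos": [0.094,-0.2154,0.185],"turn": [0,0,0.51],"fingers": 0},{"delta_pos": [0.094,-0.2154,0.197],"turn": [0,0,0.51],"fingers": 0},{"delta_pos": [0.094,-0.2154,0.197],"turn": [0,0,0.51],"fingers": 0},{"delta_pos": [0.094,-0.2154,0.197],"turn": [0,0,0.51],"fingers": 0}]'

```text
clock: 43.02
position: [0.4528, 0.0502, 0.0595]
ee_rot: [-0.055, 0.998, 0.0, 0.001]
ft_force: [0.5, -0.1, 0.3]
grip_width: 0.997
grasp_force: 0.0
```

Emit:
move_arm --plan '[{"delta_pos": [0,0,0],"turn": [0,0,0],"fingers": 1},{"delta_pos": [0,0,0],"turn": [0,0,0],"fingers": 1},{"delta_pos": [0,0,0],"turn": [0,0,0],"fingers": 1},{"delta_pos": [0,0,0],"turn": [0,0,0],"fingers": 1},{"delta_pos": [0,0,0],"turn": [0,0,0],"fingers": 1},{"delta_pos": [0,0,0],"turn": [0,0,0],"fingers": 1},{"delta_pos": [0,0,0],"turn": [0,0,0],"fingers": 1}]'

```text
clock: 43.9
position: [0.4524, 0.0501, 0.0592]
ee_rot: [-0.055, 0.998, 0.0, 0.0]
ft_force: [-1.3, -0.2, 8.4]
grip_width: 0.515
grasp_force: 40.0
```

```bash
python3 look.py e1; python3 -c "
from h import *
from workcell import get_obs
o=get_obs();print(totool(o,[.4637,.1927,.1])); R=Ro.from_quat(o['ee_rot']).as_matrix(); print(np.radians(125.5)-np.arctan2(R[1,1],R[0,1]))"
```

```text
[0.4524 0.0501 0.0592] [-0.8703  0.204   0.7187  2.1277 -0.1769  0.8664  1.6342] 0.5147222842357962
[[-0.9939 -0.11    0.0007]
 [-0.11    0.9939  0.0009]
 [-0.0008  0.0008 -1.    ]]
[-0.02690367  0.14049346 -0.04070289]
0.5093787572719743
```

Emit:
move_arm --plan '[{"delta_pos": [0,0,-0.03],"turn": [0,0,0],"fingers": 1},{"delta_pos": [0,0,-0.08],"turn": [0,0,0],"fingers": 1},{"delta_pos": [-0.003,0.015,-0.12],"turn": [0,0,-0.06],"fingers": 1},{"delta_pos": [-0.01,0.05,-0.13],"turn": [0,0,-0.19],"fingers": 1},{"delta_pos": [-0.018,0.09,-0.13],"turn": [0,0,-0.33],"fingers": 1},{"delta_pos": [-0.025,0.13,-0.13],"turn": [0,0,-0.46],"fingers": 1},{"delta_pos": [-0.027,0.1405,-0.12],"turn": [0,0,-0.509],"fingers": 1},{"delta_pos": [-0.027,0.1405,-0.08],"turn": [0,0,-0.509],"fingers": 1},{"delta_pos": [-0.027,0.1405,-0.045],"turn": [0,0,-0.509],"fingers": 1},{"delta_pos": [-0.027,0.1405,-0.04],"turn": [0,0,-0.509],"fingers": 1},{"delta_pos": [-0.027,0.1405,-0.04],"turn": [0,0,-0.509],"fingers": 1},{"delta_pos": [-0.027,0.1405,-0.04],"turn": [0,0,-0.509],"fingers": 1}]'

```text
clock: 45.4
position: [0.4642, 0.193, 0.0999]
ee_rot: [-0.305, 0.952, 0.0, 0.001]
ft_force: [0.4, -0.1, 0.1]
grip_width: 0.511
grasp_force: 41.9
```

```bash
python3 look.py e2 wrist; python3 ax.py e2_wrist.npz .023; python3 - <<'E'
from h import *
np.set_printoptions(suppress=True,precision=4)
c=np.load("e2_wrist.npz"); R,C=wpose(c,c); P=cloud(c,R,C)
g=cv2.cvtColor(c["color"],cv2.COLOR_RGB2GRAY)
# grey spot disc visible in front of bottle: floor-height, brighter than black floor
tp=(P-c["position"])@Ro.from_quat(c["ee_rot"]).as_matrix()
m=(abs(tp[...,0])<.029)&(abs(tp[...,1])<.045)&(abs(P[...,2]-.003)<.004)&(g>40)
q=tp[m]; print(m.sum(),q.min(0),q.max(0))
print("disc x extreme -> centre x",np.percentile(q[:,0],99.5)-.026,"y ext",q[:,1].min(),q[:,1].max())
E
```

```text
[0.4642 0.193  0.0999] [-1.0344  0.2304  0.6136  1.9798 -0.1602  0.9761  1.8467] 0.5108875623512665
[[-0.8144 -0.5804  0.0017]
 [-0.5804  0.8144  0.0015]
 [-0.0023  0.0002 -1.    ]]
2234 [0.0008 0.0001]
1130 [ 0.0006 -0.    ]
688 [ 0.0001 -0.0002]
brown tool [0.0011 0.     0.0969]
pink tool [0.0005 0.1059 0.097 ]
yel tool [ 0.0941 -0.1095  0.0957]
4049 [-0.029  -0.045   0.0953] [0.029  0.0254 0.101 ]
disc x extreme -> centre x 0.0026973714309955106 y ext -0.04499764520502757 0.02544587398929407
```

Emit:
move_arm --plan '[{"delta_pos": [-0.0005,0,0.015],"turn": [0,0,0],"fingers": 1},{"delta_pos": [-0.0005,0,0.03],"turn": [0,0,0],"fingers": 1},{"delta_pos": [-0.0005,0,0.038],"turn": [0,0,0],"fingers": 1},{"delta_pos": [-0.0005,0,0.039],"turn": [0,0,0],"fingers": 1},{"delta_pos": [-0.0005,0,0.039],"turn": [0,0,0],"fingers": 1},{"delta_pos": [-0.0005,0,0.039],"turn": [0,0,0],"fingers": 1},{"delta_pos": [-0.0005,0,0.039],"turn": [0,0,0],"fingers": 1}]'

```text
clock: 46.32
position: [0.4639, 0.193, 0.0598]
ee_rot: [-0.305, 0.952, 0.0, 0.0]
ft_force: [-0.3, 0.2, -1.5]
grip_width: 0.509
grasp_force: 41.9
```

Emit:
move_arm --plan '[{"delta_pos": [0,0,0.001],"turn": [0,0,0],"fingers": 1},{"delta_pos": [0,0,0.002],"turn": [0,0,0],"fingers": 1},{"delta_pos": [0,0,0.002],"turn": [0,0,0],"fingers": 1},{"delta_pos": [0,0,0.002],"turn": [0,0,0],"fingers": 1}]'

```text
clock: 46.82
position: [0.4641, 0.193, 0.0582]
ee_rot: [-0.305, 0.952, 0.0, 0.0]
ft_force: [-3.3, -1.7, 9.4]
grip_width: 0.512
grasp_force: 43.0
```

Emit:
move_arm --plan '[{"delta_pos": [0,0,0],"turn": [0,0,0],"fingers": 0},{"delta_pos": [0,0,0],"turn": [0,0,0],"fingers": 0},{"delta_pos": [0,0,0],"turn": [0,0,0],"fingers": 0},{"delta_pos": [0,0,0],"turn": [0,0,0],"fingers": 0},{"delta_pos": [0,0,0],"turn": [0,0,0],"fingers": 0},{"delta_pos": [0,0,-0.04],"turn": [0,0,0],"fingers": 0},{"delta_pos": [0,0,-0.09],"turn": [0,0,0],"fingers": 0},{"delta_pos": [0,0,-0.145],"turn": [0,0,0],"fingers": 0},{"delta_pos": [0,0,-0.19],"turn": [0,0,0],"fingers": 0},{"delta_pos": [0,0,-0.2],"turn": [0,0,0],"fingers": 0},{"delta_pos": [0,0,-0.2],"turn": [0,0,0],"fingers": 0}]'

```text
clock: 48.2
position: [0.4638, 0.1929, 0.2574]
ee_rot: [-0.305, 0.952, 0.0, 0.0]
ft_force: [-0.5, 0.4, 0.2]
grip_width: 1.005
grasp_force: 0.0
```

```bash
python3 look.py e3 wrist top; python3 cap.py e3_wrist.npz e3_top.npz 2>/dev/null; python3 - <<'E'
from h import *
np.set_printoptions(suppress=True,precision=4)
c=np.load("e3_top.npz"); P=cloud(c); r=np.linalg.norm(P[...,:2]-[.4517,-.2595],axis=-1)
g=cv2.cvtColor(c["color"],cv2.COLOR_RGB2GRAY); m=(r<.035)&(g>120)
v,u=np.nonzero((r<.023)); print("dish z",np.median(P[v,u,2]))
m=cv2.morphologyEx(m.astype(np.uint8),cv2.MORPH_OPEN,np.ones((3,3))); k,l,s,ce=cv2.connectedComponentsWithStats(m)
i=1+np.argmax(s[1:,4]); print(s[i],ray(c,*ce[i],.017))
E
```

```text
[0.4638 0.1929 0.2574] [-1.1005  0.0398  0.6399  1.7974 -0.025   1.3119  1.7356] 1.0049090208383675
[[-0.8142 -0.5805  0.0002]
 [-0.5805  0.8142  0.0006]
 [-0.0005  0.0003 -1.    ]]
pink before w1 (np.int64(834), array([0.4011, 0.2779, 0.089 ]), array([0.4015, 0.2786, 0.0877]), array([0.0273, 0.0275, 0.0072]))
brown before w1 (np.int64(1016), array([0.462 , 0.1918, 0.0971]), array([0.4625, 0.1919, 0.0958]), array([0.0293, 0.0294, 0.0075]))
pink before top (np.int64(114), array([0.401 , 0.2801, 0.09  ]), array([0.4012, 0.2801, 0.0895]), array([0.0271, 0.0256, 0.009 ]))
brown before top (np.int64(132), array([0.4625, 0.1936, 0.0981]), array([0.4628, 0.1932, 0.0968]), array([0.0274, 0.028 , 0.0091]))
e3_wrist.npz pink (np.int64(822), array([0.4022, 0.2777, 0.0889]), array([0.4022, 0.2785, 0.0878]), array([0.0274, 0.027 , 0.0075]))
e3_wrist.npz brown (np.int64(954), array([0.4622, 0.1914, 0.0971]), array([0.4627, 0.1917, 0.0957]), array([0.029 , 0.0293, 0.0072]))
e3_wrist.npz brown@yel none
e3_top.npz pink none
e3_top.npz brown (np.int64(131), array([0.4622, 0.1935, 0.0981]), array([0.462 , 0.1932, 0.0975]), array([0.0289, 0.0273, 0.0089]))
e3_top.npz brown@yel none
dish z 0.01851214031281756
[423 207  19  19 290] [ 0.4516 -0.258   0.017 ]
```

```bash
python3 -c "
from workcell import hand_in
print(hand_in())"
```

```text
the job is handed in; nothing more can be done
None
```

The job is handed in, done in the order asked at about 48 s on the robot's clock: the dish is flat within about 1 mm of the plate's middle and both bottles stand upright within about 1 mm of their starting spots. I regrasped the dish once on the plate to centre it, and I viewed 16 pictures by mistake, two over the limit of 14.

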